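# Seat a plaster mould in the sloping registration jig

## Task

Lay the rectangular plaster mould flat, relief up and long side pointing straight up the slope (either way round), on the dark sloping plate of the jig, clear of the side stop and about 20 mm above the lower fence, and let go so that its own weight slides it down onto that fence. Then push it along the fence against the side stop and keep it pressed there for a second with about 10 N, so that it sits fully home in the corner, and leave it there untouched. The plaster chips easily: never load it against the jig with more than 25 N, do not drop or tip it, and leave everything else on the bench alone.

Things in the scene. Friction and masses are not known exactly. Their poses are not given: they have to be found in the camera images.
- mould_mid (a point): Centre (half-way up) of the loose plaster mould: an off-white rectangular block 100 (own x) x 56 (own y) x 30 (own z) mm, 0.2 to 0.3 kg, shallow round relief and two round keys on its upper (+z) face. It starts flat on the bench, relief up, own x within 35 degrees of the robot's x. Either way round will do.
- corner (a point): The locating corner: point on the dark steel plate's surface where the inner faces of lower fence and side stop meet. Own x runs up the slope along the side stop's inner face, own y along the lower fence's inner face away from the side stop, z is the plate's outward normal. A mould fully home has its centre at (50, 28, 15) mm here, its own x along this x.
- bed: The jig's smooth dark steel plate, in the corner's frame (same origin and axes): x -12 to 154, y -12 to 184 mm, surface at z 0, with a 12 x 12 mm aluminium lower fence along its lowest edge (x -12 to 0, y 0 to 184). It falls 19 degrees towards -x and about 7.5 towards -y. Plaster slips on it (friction 0.1 to 0.18, unknown): it always slides down to the lower fence but may stop short of the side stop.
- jig: The whole fixed jig: plywood base 190 x 210 x 18 mm, wooden props, dark sloping plate and its two aluminium fences, highest point 130 mm above the bench. Screwed down; the plate sits on rubber buffers and yields 1 mm per 8 N along its normal. Origin at the centre of the base's underside, x towards the upper end of the slope.
- side_stop: The aluminium side stop bar on the plate, backed with hard rubber (yields 0.4 mm per 10 N towards -y and springs back), 100 x 12 x 12 mm, lying along the slope from x 6 to x 106 mm in the corner's frame, on its -y side (y -12 to 0). Its origin and axes coincide with the corner's.
- round_mould: Bystander: a loose round plaster disc, 72 mm across, 30 mm high, on the bench; origin at the centre of its underside.
- glue: Bystander: a loose white glue bottle, 48 mm across, 120 mm high, near the middle of the bench; origin under its centre.
- cup: Bystander: a loose white plastic cup, 72 mm across, 85 mm high; origin under its centre.
- jar: Bystander: a loose amber glass jar, 64 mm across, 80 mm high; origin under its centre.
- brush: Bystander: a loose flat brush lying to the left; origin under its middle.
- spatula: Bystander: a loose metal spatula lying to the right; origin under its middle.
- skull: Bystander: a small white resin skull, 80 mm high; origin under it.
There are look-alikes about, which are no part of the job. Leave any pink or red look-alike of the part that bears mould_mid alone.

How it is judged:
By the outcome, as a careful person would: the job done as asked, in the order asked, and still so for the second after the job is handed in, with the robot touching nothing.
It also fails if it takes over 62 s, if anything falls off the work surface, if the arm or the gripper's body presses on something with over 40 N, if the wrist force passes 120 N, or if a joint passes its speed limit or range.

## Robot

A 7-joint arm with a two-finger parallel gripper is mounted at the origin on the work surface. World frame = base frame: x ahead of the robot, y to its left, z up, the work surface at z = 0. Lengths are in m, angles in rad, forces in N, time in s.
With the tool pointing down it reaches from about 0.4 to 0.85 m from the base axis. Payload 10.4 kg.
Tool frame: the origin (TCP) lies at the very end of the fingers, on their centre line; the grasp point (between the pads) lies 19 mm behind it; y points along the fingers, x is the direction in which the jaws open and shut, and the axes are right-handed (so a half turn about y gives the same grasp; the last joint's range is limited). The gripper opens to 87 mm and grips with 3 to 60 N. Pads are 19 mm wide; open, the fingers measure 117 mm over their backs; the gripper's body (75 mm by 190 mm) begins 51 mm behind the grasp point.
Start: joints at [-1.244, 0.332, -0.065, 1.46, 0.022, 1.35, -0.088], TCP at [0.214, 0.587, 0.196] pointing down, gripper open.
Joint ranges: [-2.6, 2.6], [-0.5, 2.12], [-1.47, 1.34], [0.16, 2.42], [-1.27, 4.41], [0.06, 2.06], [-2.6, 2.6]. Speed limits (rad/s): [2.22, 2.22, 2.79, 2.79, 3.14, 3.14, 3.14].

## Interface

Orientations are given as a unit quaternion [x, y, z, w].
In Python, from bench import readout, vision, r gives the robot as it stands.
- The arm moves only by the tool arm_command, never from a script. Its argument "targets" is a list that holds one entry, the list of rows, each a list of 6 numbers: the shift along the tool's x, y, z in m, then the turn, a rotation vector about the tool's x, y, z in degrees. A call has 1 to 12 rows; each row shifts and turns the commanded pose from where the row before left it, along the tool's axes as they then stand; what a row does not reach is not made up. A row lasts 1/12 s, in which the tool goes at most 41.7 mm and 7.16 degrees, less where a joint would pass 70% of its speed; a pose out of reach is approached as far as the arm can. A call is refused whole if a number of a shift passes 0.0417 or a number of a turn 7.16, either way. A call with a gripper value outside its range is refused whole. "hand" is the opening, from 0 (shut) to 1 (fully open), set as the call begins (left out, the last holds). The fingers move at their own pace and stop on an object; "grip_force" is the grip in N (left out, the last holds). Time passes only in rows, so rows that do not move let the fingers close. It gives the time, the measured TCP pose, the force and the opening at its end, in the units of the state.
- readout.read_state(): the state, without advancing time (a new reading comes with each control period).
- vision.camera(name): name is "scene" or "side" or "wrist"; returns a dict with "pixels" (480x640x3 uint8, blue, green, red), "fovy" (degrees; the focal length in pixels is half the picture's height over the tangent of half this angle, whatever the lens; pixels are square), "cx", "cy" (the principal point, pixels), "D" ([k1, k2, p1, p2, k3] as OpenCV has them; the pictures are not rectified), "R" (3x3) and "t" (3): a world point X has camera coordinates R X + t; the wrist camera has in their place "mount" (4x4, takes a point from camera to tool coordinates, whose origin is the TCP and whose axes are the tool frame's). Camera axes: x right, y down, z forward; pixel columns grow to the right and rows downward; lengths in m; the calibration is good to about 2 mm. A picture is of the moment at which its call begins: read the wrist's pose just before it. There is no depth.
- r.close_job(): hands the job in, once; it reports no verdict.
The state is a dict: "time": time; "joint_positions": joint angles; "joint_vel": joint speeds; "joint_torque": joint torques, N m; "ee_pos": TCP position; "eef_rot": TCP orientation; "ft_force": force on the tool from outside, world axes, zero at the start; "torque": the same for the moment, N m; "width": finger opening in m.
Only numpy, scipy, OpenCV 4.12 (cv2) and the standard library are available. Lean on these libraries where they do the work, as an engineer would, in place of code of your own. Each camera call takes 0.05 s, during which the arm holds its last target.

## Working session

There is one attempt and no reset: what is moved stays moved. The work goes in short steps, Python scripts to look and compute and a tool call to move; the robot and the scene stay as the last step left them, time stands still between calls to the robot, and variables do not carry over. Pictures are saved under pics/ and viewed, and the job is handed in when it is done.

Besides the shell and the picture viewer there is one more tool, called after ">>>" as name([rows], argument=value, ...), one row to a line, values as JSON. arm_command: Moves the arm, as the interface text tells. Its arguments: {"type":"object","properties":{"targets":{"type":"array","items":{"type":"array","items":{"type":"array","items":{"type":"number"}}}},"hand":{"type":"number"},"grip_force":{"type":"number"}},"required":["targets"]}

```bash
ls; mkdir -p pics
python3 - <<'E'
from bench import readout, vision, r
import cv2,pickle
s=readout.read_state();print(s)
for n in ["scene","side","wrist"]:
    c=vision.camera(n);cv2.imwrite(f"pics/{n}0.png",c["pixels"])
    pickle.dump((c,s),open(f"pics/{n}0.pkl","wb"))
    print(n,{k:v for k,v in c.items() if k!="pixels"})
E
```

```text
pics
{'time': 0.0, 'joint_positions': array([-1.24359099,  0.33285613, -0.06470016,  1.46096804,  0.02161338,
        1.3499026 , -0.08851608]), 'joint_vel': array([ 0.00017546, -0.00110143, -0.00031287, -0.00038121, -0.0002473 ,
       -0.00159985,  0.00030832]), 'joint_torque': array([-1.21768251e-03, -6.23262548e+01,  2.34896393e-02, -3.89898098e+01,
       -6.15761708e-02,  3.97128391e-02,  1.43211200e-04]), 'ee_pos': array([0.21405924, 0.58673301, 0.19535104]), 'eef_rot': array([ 0.57969059,  0.40496852, -0.40576742, -0.57906141]), 'ft_force': array([-0.11891975,  0.09624476, -0.05765521]), 'torque': array([-0.02932896, -0.01610754,  0.05625404]), 'width': 0.08699255942934372}
scene {'fovy': 46.20323419032874, 'cx': 314.7634109272545, 'cy': 239.01128769265677, 'D': array([0.02147109, 0.        , 0.        , 0.        , 0.        ]), 'R': array([[ 0.83926253,  0.54351131,  0.01529251],
       [ 0.36227668, -0.5379937 , -0.76112968],
       [-0.40545531,  0.64432774, -0.64841943]]), 't': array([-0.44176152, -0.14399391,  1.49083071])}
side {'fovy': 42.620940392454536, 'cx': 316.8418114970731, 'cy': 229.2689684972505, 'D': array([-0.11521439,  0.        ,  0.        ,  0.        ,  0.        ]), 'R': array([[ 0.78533221,  0.6190737 , -0.00103801],
       [ 0.42290052, -0.53769774, -0.72940817],
       [-0.45211555,  0.57238876, -0.68407795]]), 't': array([-0.39286821, -0.18582799,  1.69331355])}
wrist {'fovy': 71.67962438826378, 'cx': 319.92292934591586, 'cy': 239.3537007866105, 'D': array([-0.02720077,  0.        ,  0.        ,  0.        ,  0.        ]), 'mount': array([[ 9.99999627e-01,  6.70152595e-04, -5.44597077e-04,
         2.09431977e-04],
       [ 7.02232987e-04, -2.64069755e-01,  9.64503329e-01,
        -1.89443720e-01],
       [ 5.02552792e-04, -9.64503352e-01, -2.64070127e-01,
         7.08059446e-02],
       [ 0.00000000e+00,  0.00000000e+00,  0.00000000e+00,
         1.00000000e+00]])}
```

View pics/scene0.png

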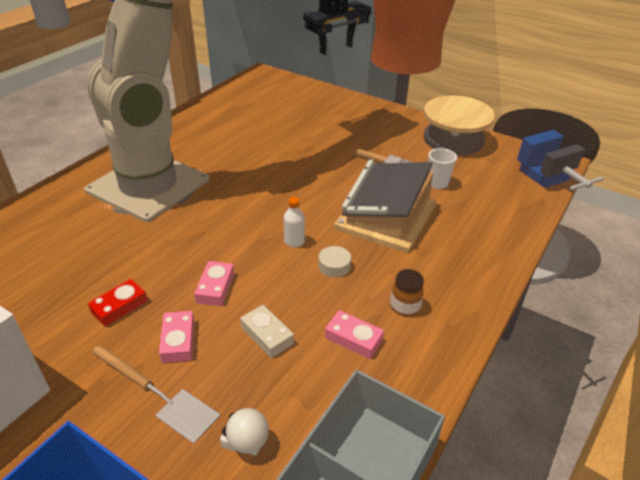

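View pics/side0.png

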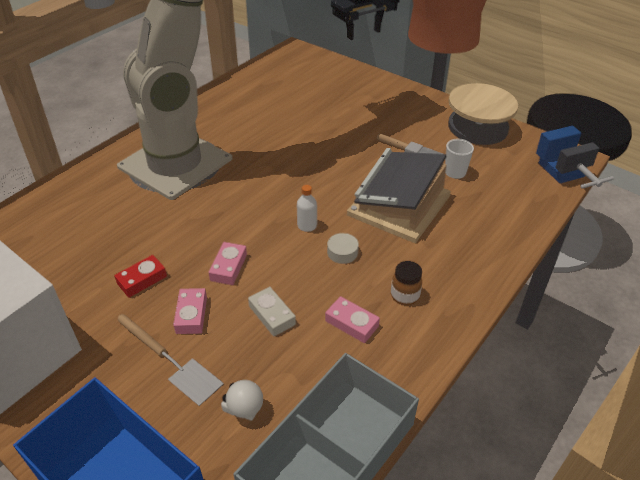

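View pics/wrist0.png

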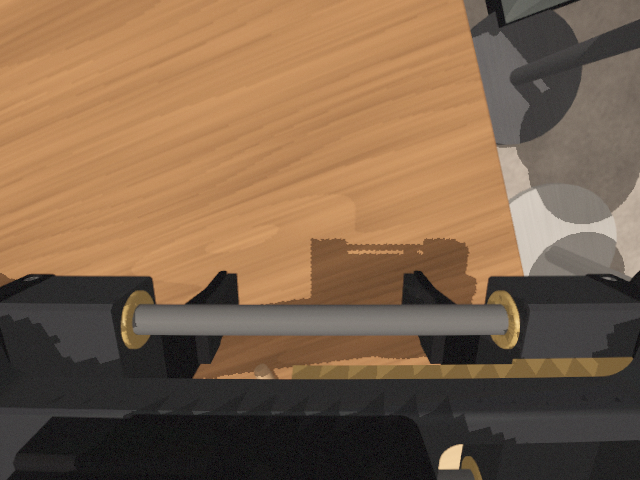

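The overviews show the off-white mould at (267,330) in scene and (272,310) in side. The jig is at (388,200) in scene and (402,190) in side. I'll enlarge both.

```bash
cat > crop.py <<'E'
import cv2,sys
def crop(src,dst,x0,y0,w,h,s):
    im=cv2.imread(src)[y0:y0+h,x0:x0+w]
    im=cv2.resize(im,None,fx=s,fy=s,interpolation=cv2.INTER_CUBIC)
    for x in range((x0+9)//10*10,x0+w,10):
        cv2.line(im,(int((x-x0+.5)*s),0),(int((x-x0+.5)*s),8 if x%50 else 16),(0,255,0),1)
        if x%20==0: cv2.putText(im,str(x),(int((x-x0)*s)-10,25),0,.4,(0,255,0),1)
    for y in range((y0+9)//10*10,y0+h,10):
        cv2.line(im,(0,int((y-y0+.5)*s)),(8,int((y-y0+.5)*s)),(0,255,0),1)
        if y%20==0: cv2.putText(im,str(y),(10,int((y-y0)*s)+4),0,.4,(0,255,0),1)
    cv2.imwrite(dst,im)
E
python3 - <<'E'
from crop import crop
crop("pics/side0.png","pics/s_m.png",240,275,70,70,8)
crop("pics/scene0.png","pics/c_m.png",232,295,70,70,8)
crop("pics/side0.png","pics/s_j.png",340,140,130,100,6)
crop("pics/scene0.png","pics/c_j.png",325,150,130,100,6)
E
```

```text
(no output)
```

View pics/s_m.png

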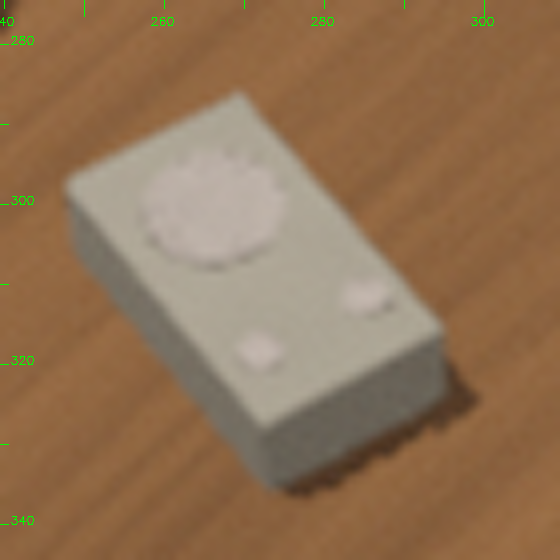

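View pics/c_m.png

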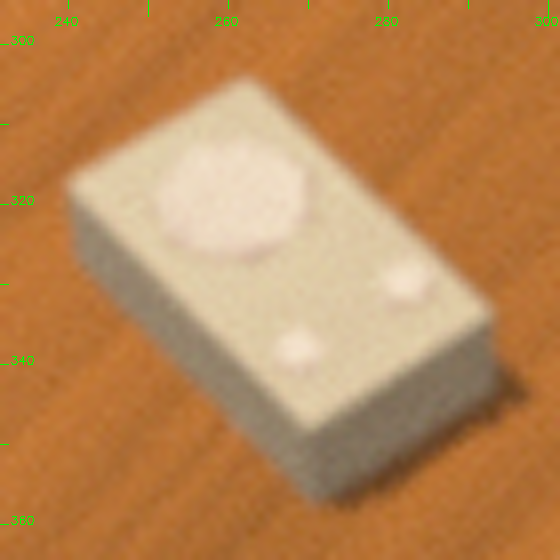

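View pics/s_j.png

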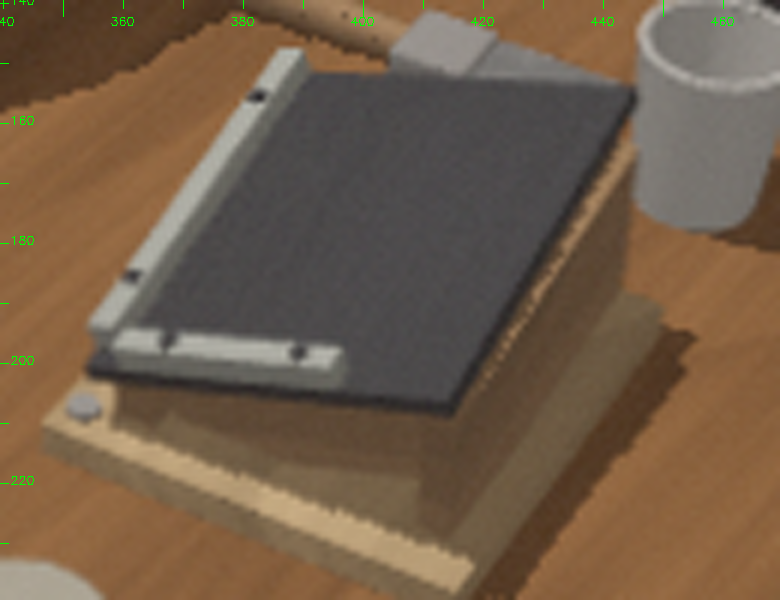

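View pics/c_j.png

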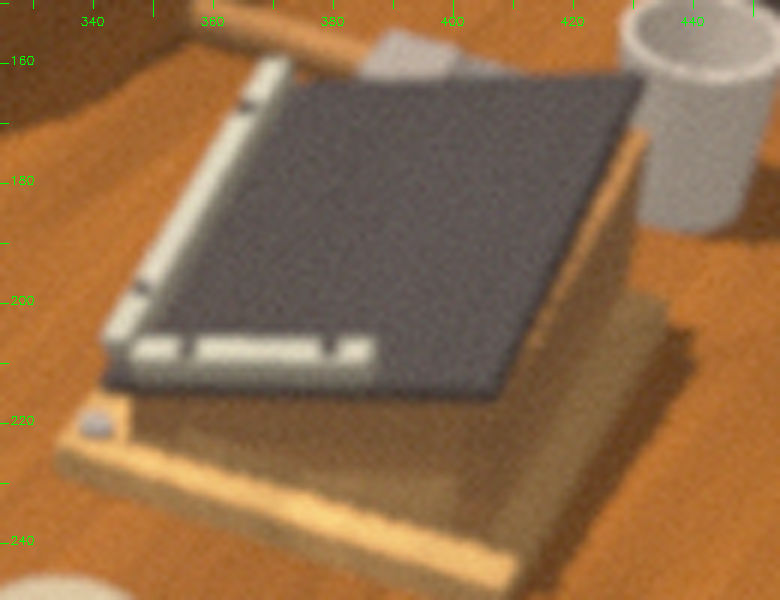

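Both crops show the mould's corners clearly. Top corners in the side view are about (269.5,286), (294.8,315.4), (272.6,328.3) and (247.9,297.4). In the jig crops the long bar on the left is the lower fence, and the short bar in front is the side stop. Next I fit both poses.

```bash
cat > fit.py <<'E'
import numpy as np,cv2,pickle
from scipy.optimize import least_squares
from scipy.spatial.transform import Rotation as Ro
def cam(n):
    c,_=pickle.load(open(f"pics/{n}.pkl","rb")); return c
def proj(c,X,R=None,t=None):
    f=240/np.tan(np.radians(c["fovy"])/2)
    K=np.array([[f,0,c["cx"]],[0,f,c["cy"]],[0,0,1.]])
    R=c["R"] if R is None else R; t=c["t"] if t is None else t
    p,_=cv2.projectPoints(np.asarray(X,float).reshape(-1,3),cv2.Rodrigues(R)[0],np.asarray(t,float),K,c["D"])
    return p[:,0]
E
cat > fit0.py <<'E'
from fit import *
S,C=cam("side0"),cam("scene0")
def fr(p,x0,y0,s): return np.array(p,float)/s+[x0-.5,y0-.5]
a,b,h=.05,.028,.015
# mould: corners order
mp=np.array([[-a,b,h],[a,b,h],[a,-b,h],[-a,-b,h],[a,-b,-h],[a,b,-h],[-a,-b,-h]])
ms=fr([(240,92),(442,327),(265,430),(67,183),(272,488),(445,390),(75,250)],240,275,8)
mc=fr([(248,77),(493,312),(310,432),(68,183),(322,503),(497,378),(75,255)],232,295,8)
def res(v):
    R=Ro.from_euler('z',v[3]).as_matrix(); X=mp@R.T+v[:3]
    return np.r_[(proj(S,X)-ms).ravel(),(proj(C,X)-mc).ravel()]
o=least_squares(res,[.6,-.3,.015,-.3],loss='soft_l1')
print("mould",o.x,np.degrees(o.x[3]));print(np.round(res(o.x).reshape(-1,2),1).tolist())
jp={'ll':(-12,-12,0),'rl':(154,-12,0),'ru':(154,184,0),'f1':(-12,184,12),'f2':(0,184,12),'f3':(-12,0,12),'s1':(6,-12,12),'s2':(106,-12,12),'s3':(106,0,12)}
js=dict(ll=(88,366),rl=(455,405),ru=(635,88),f1=(280,48),f2=(305,50),f3=(92,325),s1=(110,353),s2=(335,370),s3=(343,348))
jc=dict(ll=(103,380),rl=(497,395),ru=(645,75),f1=(265,57),f2=(290,60),f3=(103,335),s1=(130,358),s2=(372,362),s3=(375,338))
k=list(jp);P=np.array([jp[i] for i in k])/1e3
js=fr([js[i] for i in k],340,140,6);jc=fr([jc[i] for i in k],325,150,6)
def res(v,w=True):
    R=Ro.from_rotvec(v[3:]).as_matrix();X=P@R.T+v[:3]
    up=R.T[:, 2] # world z in corner frame: components
    # fall 19 deg towards -x, 7.5 towards -y
    e=np.r_[(proj(S,X)-js).ravel(),(proj(C,X)-jc).ravel()]
    if w: e=np.r_[e,100*(R[2,0]-np.sin(np.radians(19))),40*(R[2,1]-np.sin(np.radians(7.5))*np.cos(np.radians(19)))]
    return e
best=None
for yaw in np.arange(0,6.28,.5):
    v0=np.r_[.6,.1,.08,(Ro.from_euler('z',yaw)).as_rotvec()]
    o=least_squares(res,v0,loss='soft_l1')
    if best is None or o.cost<best.cost: best=o
for w in (True,False):
    o=least_squares(res,best.x,loss='soft_l1',args=(w,))
    R=Ro.from_rotvec(o.x[3:]).as_matrix()
    print("jig",o.x[:3],"cost",o.cost);print(R.round(4));print("yaw",np.degrees(np.arctan2(R[1,0],R[0,0])),"slopes",np.degrees(np.arcsin(R[2,:2])))
    e=res(o.x,w);print([(i,*np.round(e[2*j:2*j+2],1),*np.round(e[18+2*j:20+2*j],1)) for j,i in enumerate(k)])
    hp=np.array([[154,184,0]])/1e3@R.T+o.x[:3];print("high",hp, "low",np.array([[-12,-12,0]])/1e3@R.T+o.x[:3])
E
python3 fit0.py
```

```text
mould [ 0.56417461 -0.2342094   0.01007348 -0.28607213] -16.39072590578134
[[0.7, -0.6], [1.3, -0.4], [0.5, -0.8], [0.1, -0.6], [0.4, 0.9], [1.3, 0.7], [0.2, 0.1], [-0.5, -0.4], [0.1, -0.3], [-0.3, -0.4], [-0.9, -0.2], [-1.3, 0.8], [-0.3, 1.4], [-0.7, 0.8]]
jig [0.53121428 0.13022113 0.06118586] cost 4.46996262560915
[[ 0.9417 -0.154  -0.299 ]
 [ 0.1079  0.9804 -0.1648]
 [ 0.3185  0.1229  0.9399]]
yaw 6.539041084101954 slopes [18.57394749  7.06144879]
[('ll', np.float64(-0.4), np.float64(0.3), np.float64(-1.0), np.float64(0.3)), ('rl', np.float64(0.0), np.float64(-0.3), np.float64(-0.1), np.float64(-0.9)), ('ru', np.float64(1.5), np.float64(-0.3), np.float64(0.2), np.float64(-0.6)), ('f1', np.float64(0.5), np.float64(0.1), np.float64(-0.3), np.float64(0.6)), ('f2', np.float64(0.3), np.float64(-0.1), np.float64(-0.2), np.float64(-0.1)), ('f3', np.float64(-0.3), np.float64(0.1), np.float64(-0.6), np.float64(0.6)), ('s1', np.float64(0.8), np.float64(-0.7), np.float64(-0.2), np.float64(0.2)), ('s2', np.float64(0.0), np.float64(-0.1), np.float64(-0.8), np.float64(0.1)), ('s3', np.float64(
[... 425 characters left out ...]
np.float64(0.1), np.float64(-0.1), np.float64(-0.0), np.float64(-0.7)), ('ru', np.float64(1.5), np.float64(-0.0), np.float64(0.1), np.float64(-0.4)), ('f1', np.float64(0.4), np.float64(-0.0), np.float64(-0.4), np.float64(0.5)), ('f2', np.float64(0.3), np.float64(-0.2), np.float64(-0.3), np.float64(-0.1)), ('f3', np.float64(-0.3), np.float64(-0.1), np.float64(-0.6), np.float64(0.5)), ('s1', np.float64(0.8), np.float64(-0.9), np.float64(-0.2), np.float64(0.1)), ('s2', np.float64(0.2), np.float64(-0.1), np.float64(-0.7), np.float64(0.2)), ('s3', np.float64(1.0), np.float64(0.2), np.float64(0.5), np.float64(0.8))]
high [[0.6475768  0.32816176 0.13145269]] low [[0.52128522 0.11768472 0.05580979]]
```

Fit is consistent to about 1 px. The mould's z comes out 5 mm low, so there is some calibration bias, and I'll refine with the wrist camera. Next come the obstacle positions and the first move.

```bash
cat > util.py <<'E'
from fit import *
def ray(c,px,z):
    f=240/np.tan(np.radians(c["fovy"])/2);K=np.array([[f,0,c["cx"]],[0,f,c["cy"]],[0,0,1.]])
    u=cv2.undistortPoints(np.array([[px]],float),K,c["D"])[0,0]
    d=c["R"].T@np.r_[u,1];o=-c["R"].T@c["t"];return o+d*(z-o[2])/d[2]
def plan(s_pos,s_q,tpos,Rt,n=None):
    """equal rows from current pose to target: screw in tool axes"""
    R0=Ro.from_quat(s_q).as_matrix();R0T=R0.T
    rv=Ro.from_matrix(R0T@Rt).as_rotvec(degrees=True);d=np.asarray(tpos)-s_pos
    need=max(np.linalg.norm(d)/.0417,np.linalg.norm(rv)/7.16);n=n or int(np.ceil(need*1.05))
    rows=[];R=Ro.from_matrix(R0);st=Ro.from_rotvec(rv/n,degrees=True)
    for i in range(n):
        rows.append(np.r_[R.inv().apply(d/n),rv/n]);R=R*st
    return n,np.array(rows)
E
python3 - <<'E'
from util import *
S,C=cam("side0"),cam("scene0")
for n,c,px in [("glue",S,(307,226)),("glue",C,(294,242)),("round",S,(343,255)),("cup",S,(457,172)),("cup",C,(441,184)),("pinkR",S,(352,320)),("pinkL",S,(228,265)),("jar",S,(405,295))]:
    print(n,ray(c,px,0).round(3))
print("mouldtop",ray(S,(271.3,307),.03),ray(C,(267.3,327),.03))
_,s=pickle.load(open("pics/side0.pkl","rb"))
R0=Ro.from_quat(s["eef_rot"]).as_matrix();print(R0.round(3))
th=np.radians(-16.4);yb=np.array([-np.sin(th),np.cos(th),0])
for sg in (1,-1):
    x=sg*yb;y=np.array([0,0,-1.]);z=np.cross(x,y);Rt=np.c_[x,y,z]
    n,r=plan(s["ee_pos"],s["eef_rot"],[.565,-.234,.2],Rt);print(sg,n,"turn",(r[0,3:]*n).round(1));print(r.round(4)[[0,-1]])
E
```

```text
glue [0.451 0.024 0.   ]
glue [0.453 0.024 0.   ]
round [ 0.579 -0.002  0.   ]
cup [0.635 0.444 0.   ]
cup [0.645 0.441 0.   ]
pinkR [ 0.708 -0.144  0.   ]
pinkL [ 0.391 -0.191  0.   ]
jar [ 0.759 -0.016  0.   ]
mouldtop [ 0.56875555 -0.2400645   0.03      ] [ 0.57221421 -0.2398976   0.03      ]
[[ 0.343 -0.    -0.939]
 [ 0.939 -0.001  0.343]
 [-0.001 -1.    -0.   ]]
1 23 turn [ 0.  -3.6 -0.1]
[[-2.830e-02 -2.000e-04 -2.660e-02  1.000e-04 -1.583e-01 -3.600e-03]
 [-2.990e-02 -2.000e-04 -2.480e-02  1.000e-04 -1.583e-01 -3.600e-03]]
-1 26 turn [1.000e-01 1.764e+02 0.000e+00]
[[-2.500e-02 -1.000e-04 -2.350e-02  4.900e-03  6.783e+00  1.000e-04]
 [ 2.890e-02 -2.000e-04  1.860e-02  4.900e-03  6.783e+00  1.000e-04]]
```

>>> arm_command([
  [[-0.0186, -0.0113, -0.026, 0, 0, 0], [-0.0186, -0.0113, -0.026, 0, 0, 0], [-0.0186, -0.0113, -0.026, 0, 0, 0], [-0.0186, -0.0113, -0.026, 0, 0, 0], [-0.0186, -0.0113, -0.026, 0, 0, 0], [-0.0186, -0.0113, -0.026, 0, 0, 0], [-0.0186, -0.0113, -0.026, 0, 0, 0], [-0.0186, -0.0113, -0.026, 0, 0, 0], [-0.0186, -0.0113, -0.026, 0, 0, 0], [-0.0186, -0.0113, -0.026, 0, 0, 0], [-0.0186, -0.0113, -0.026, 0, 0, 0], [0, 0, 0, 0, 0, 0]],
], hand=1)

```text
time: 1.15
ee_pos: [0.4173, 0.2912, 0.323]
eef_rot: [0.582, 0.404, -0.401, -0.581]
ft_force: [-0.0, 0.1, 0.6]
width: 0.0869
```

```bash
cat > snap.py <<'E'
import sys,cv2,pickle
from bench import readout,vision,r
def snap(n,tag):
    s=readout.read_state();c=vision.camera(n);cv2.imwrite(f"pics/{n}{tag}.png",c["pixels"])
    pickle.dump((c,s),open(f"pics/{n}{tag}.pkl","wb"));return c,s
if __name__=="__main__":
    c,s=snap(sys.argv[1],sys.argv[2]);print(s["time"],s["ee_pos"].round(4),s["eef_rot"].round(4),s["joint_positions"].round(2),abs(s["joint_vel"]).max().round(3),s["ft_force"].round(2),s["width"])
E
python3 snap.py wrist 1; python3 snap.py wrist 1b
```

```text
1.15 [0.4173 0.2912 0.323 ] [ 0.5817  0.404  -0.4015 -0.5807] [-0.87  0.03  0.18  1.56 -0.    1.56  0.52] 0.098 [-0.03  0.07  0.62] 0.08692868375264261
1.2 [0.4152 0.2941 0.3218] [ 0.5807  0.4044 -0.4027 -0.5805] [-0.88  0.03  0.17  1.56 -0.    1.55  0.51] 0.067 [-0.03  0.54 -0.85] 0.08700761401899505
```

View pics/wrist1b.png

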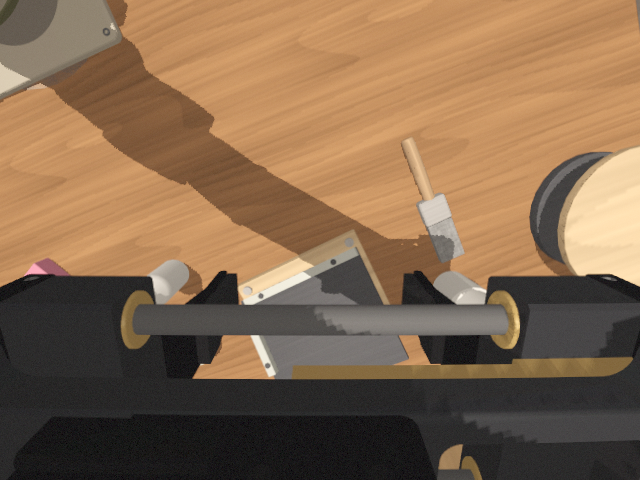

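The wrist view shows the jig partly hidden behind the gripper, because the camera sits on the robot side. I move outwards so the jig falls in the clear upper half.

>>> arm_command([
  [[-0.0014, 0, -0.0304, 0, 0, 0], [-0.0014, 0, -0.0304, 0, 0, 0], [-0.0014, 0, -0.0304, 0, 0, 0], [-0.0014, 0, -0.0304, 0, 0, 0], [-0.0014, 0, -0.0304, 0, 0, 0], [-0.0014, 0, -0.0304, 0, 0, 0], [-0.0014, 0, -0.0304, 0, 0, 0], [0, 0, 0, 0, 0, 0], [0, 0, 0, 0, 0, 0], [0, 0, 0, 0, 0, 0]],
])

```text
time: 2.08
ee_pos: [0.6084, 0.2164, 0.3196]
eef_rot: [-0.579, -0.405, 0.406, 0.579]
ft_force: [0.4, 0.2, 0.2]
width: 0.0872
```

```bash
python3 snap.py wrist 2; python3 -c "
from crop import crop
crop('pics/wrist2.png','pics/w2j.png',190,60,260,195,3)"
```

```text
2.0833 [0.6084 0.2164 0.3196] [-0.5786 -0.4054  0.4063  0.5794] [-0.64  0.36  0.33  1.2  -0.11  1.61  0.89] 0.026 [0.43 0.23 0.16] 0.0871681847635076
```

View pics/wrist2.png

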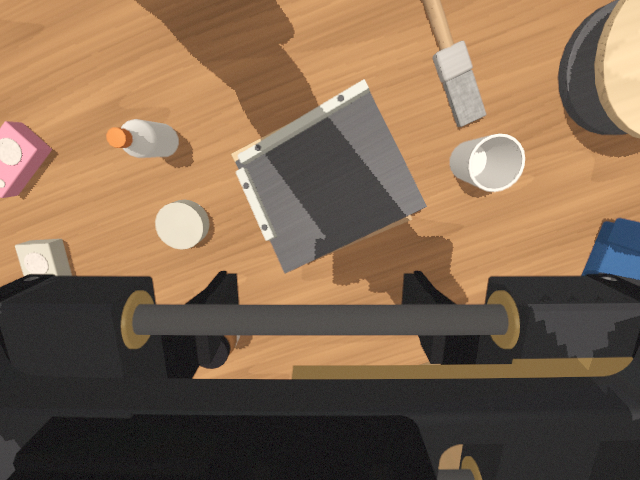

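```bash
python3 -c "
from crop import crop
crop('pics/wrist2.png','pics/w2a.png',225,130,80,150,4)
crop('pics/wrist2.png','pics/w2a.png',225,140,100,75,8)
crop('pics/wrist2.png','pics/w2b.png',225,200,100,75,8)
crop('pics/wrist2.png','pics/w2c.png',335,70,100,75,8)
crop('pics/wrist2.png','pics/w2d.png',335,150,100,75,8)"
```

```text
(no output)
```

View pics/w2a.png

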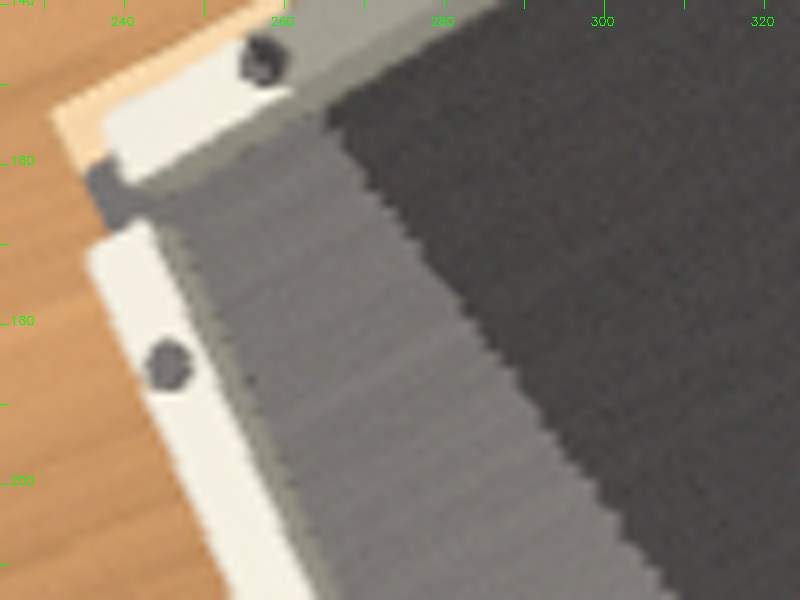

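View pics/w2b.png

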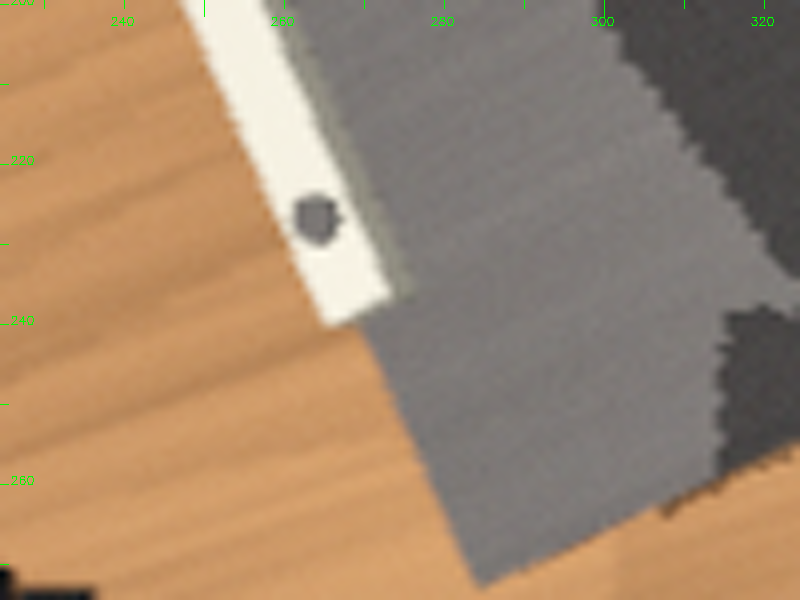

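View pics/w2c.png

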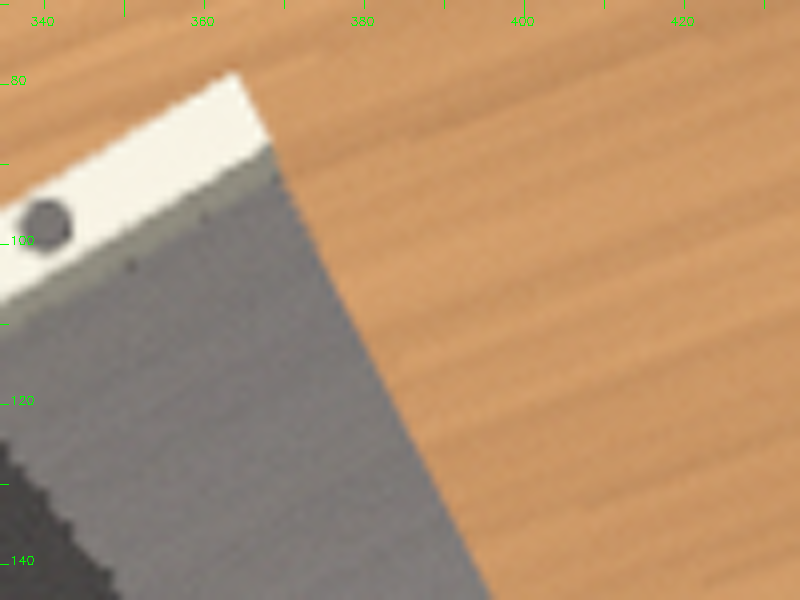

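View pics/w2d.png

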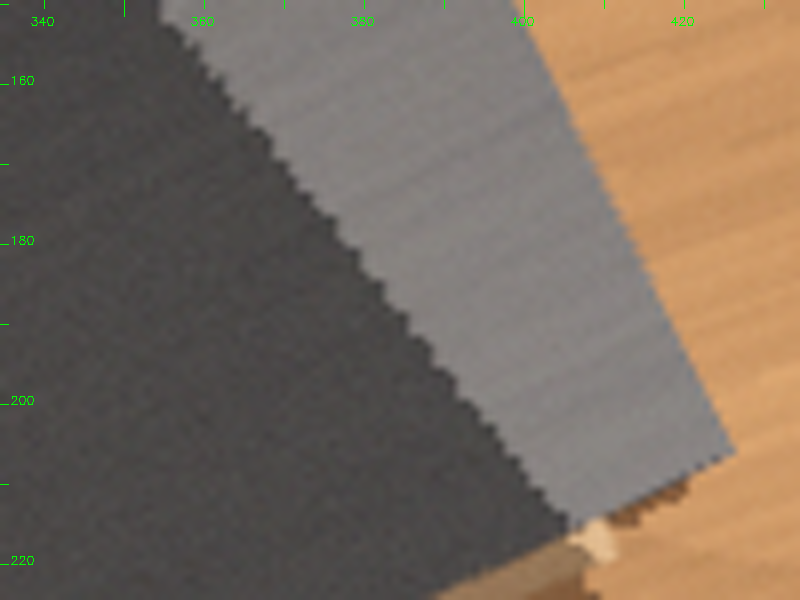

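Jig corners read off the wrist crops: fence low end (237.3,154.8)/(240.8,162.4), stop (235.1,171.4) to (273.6,236.4), plate corners (284.8,273) and (426.6,205.8). I refit the jig with these and move on to look at the mould.

```bash
cat > fit1.py <<'E'
from util import *
import sys
def wcam(tag):
    c,s=pickle.load(open(f"pics/{tag}.pkl","rb"))
    T=np.eye(4);T[:3,:3]=Ro.from_quat(s["eef_rot"]).as_matrix();T[:3,3]=s["ee_pos"]
    M=np.linalg.inv(T@c["mount"]);c=dict(c);c["R"]=M[:3,:3];c["t"]=M[:3,3];return c
E
cat > fit1j.py <<'E'
from fit1 import *
W=wcam("wrist2")
def fr(p,x0,y0,s): return np.array(p,float)/s+[x0-.5,y0-.5]
P=np.array([(-12,0,12),(0,0,12),(6,-12,12),(6,0,12),(106,-12,12),(106,0,12),(154,-12,0),(-12,184,12),(0,184,12),(154,184,0)])/1e3
px=np.vstack([fr([(102,122),(130,183),(85,255),(150,220)],225,140,8),fr([(328,328),(393,295),(482,588)],225,200,8),fr([(238,72),(272,145)],335,70,8),fr([(737,450)],335,150,8)])
def res(v,w=1):
    R=Ro.from_rotvec(v[3:]).as_matrix();X=P@R.T+v[:3]
    e=(proj(W,X)-px).ravel()
    hp=(R@[.154,.184,0]+v[:3])[2]
    return np.r_[e,w*150*(R[2,0]-.3256),w*50*(R[2,1]-.1265),w*300*(hp-.130)]
x0=np.r_[.531,.130,.061,Ro.from_matrix(np.array([[.9417,-.154,-.299],[.1079,.9804,-.1648],[.3185,.1229,.9399]])).as_rotvec()]
for w in (0,1):
    o=least_squares(res,x0,args=(w,));R=Ro.from_rotvec(o.x[3:]).as_matrix()
    print(o.x[:3],o.cost,"slopes",np.degrees(np.arcsin(R[2,:2])),"yaw",np.degrees(np.arctan2(R[1,0],R[0,0])),"hi",(R@[.154,.184,0]+o.x[:3])[2]);print(R.round(4).tolist());print(res(o.x,w).round(1))
pickle.dump((R,o.x[:3]),open("jig.pkl","wb"))
E
python3 fit1j.py; python3 -c "
from fit1 import *
W=wcam('wrist2')
print(ray(W,(29,265),.03))"
```

```text
[0.52663636 0.1393598  0.05427831] 0.5110609420037355 slopes [18.51299414  7.35633022] yaw 6.195196757269736 hi 0.12673566014655369
[[0.9427, -0.1496, -0.2982], [0.1023, 0.9804, -0.1682], [0.3175, 0.128, 0.9396]]
[ 0.  -0.   0.1  0.5  0.1 -0.1 -0.6 -0.1  0.4 -0.3  0.  -0.2 -0.2  0.1
 -0.1  0.2  0.1 -0.2  0.1  0.1 -0.   0.  -0. ]
[0.52679941 0.13946831 0.05423674] 0.7829059663381318 slopes [18.98831792  7.4919806 ] yaw 6.138570037775095 hi 0.12833582770527194
[[0.9402, -0.1505, -0.3057], [0.1011, 0.98, -0.1716], [0.3254, 0.1304, 0.9366]]
[ 0.1  0.   0.2  0.5  0.2 -0.1 -0.5 -0.1  0.2 -0.3 -0.1 -0.1 -0.4  0.3
 -0.1  0.1  0.1 -0.3  0.3  0.1 -0.   0.2 -0.5]
[ 0.54892757 -0.24589951  0.03      ]
```

>>> arm_command([
  [[-0.0374, 0.006, -0.0154, 0, 0, 0], [-0.0374, 0.006, -0.0154, 0, 0, 0], [-0.0374, 0.006, -0.0154, 0, 0, 0], [-0.0374, 0.006, -0.0154, 0, 0, 0], [-0.0374, 0.006, -0.0154, 0, 0, 0], [-0.0374, 0.006, -0.0154, 0, 0, 0], [-0.0374, 0.006, -0.0154, 0, 0, 0], [-0.0374, 0.006, -0.0154, 0, 0, 0], [-0.0374, 0.006, -0.0154, 0, 0, 0], [-0.0374, 0.006, -0.0154, 0, 0, 0], [-0.0374, 0.006, -0.0154, 0, 0, 0], [-0.0374, 0.006, -0.0154, 0, 0, 0]],
])

```text
time: 3.13
ee_pos: [0.6293, -0.2699, 0.2488]
eef_rot: [-0.579, -0.407, 0.405, 0.579]
ft_force: [0.9, 0.9, -0.1]
width: 0.0869
```

>>> arm_command([
  [[0, 0, 0, 0, 0, 0], [0, 0, 0, 0, 0, 0], [0, 0, 0, 0, 0, 0]],
])

```text
time: 3.38
ee_pos: [0.6295, -0.2684, 0.2486]
eef_rot: [-0.579, -0.406, 0.405, 0.579]
ft_force: [0.8, -0.3, -0.1]
width: 0.0871
```

```bash
python3 snap.py wrist 3
```

```text
3.3833 [ 0.6295 -0.2684  0.2486] [-0.5788 -0.4062  0.4053  0.5794] [-0.    0.48  0.52  1.22 -0.23  1.5   1.71] 0.025 [ 0.78 -0.26 -0.08] 0.08713517896588296
```

View pics/wrist3.png

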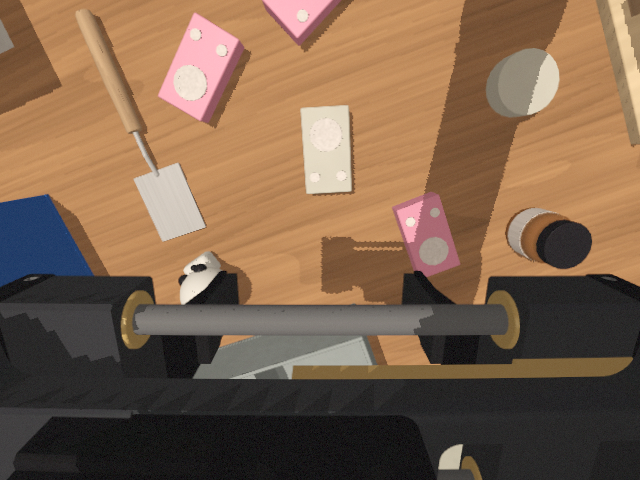

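```bash
python3 -c "
from crop import crop
crop('pics/wrist3.png','pics/w3m.png',285,95,90,110,5)
crop('pics/wrist3.png','pics/w3m.png',290,98,70,100,6)"
```

```text
(no output)
```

View pics/w3m.png

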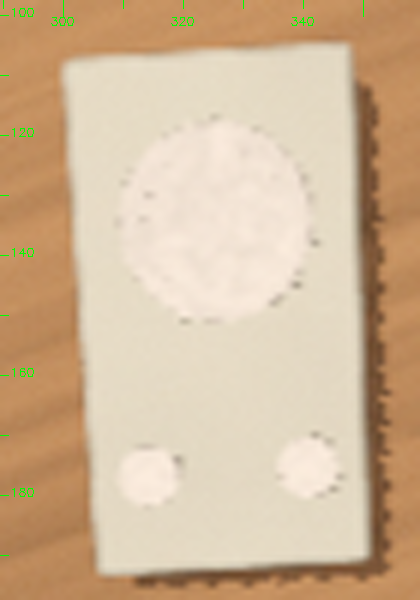

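Run:
```python
from fit1 import *
W=wcam("wrist3")
px=np.array([(64,60),(350,43),(370,557),(98,575)])/6+[289.5,97.5]
a,b=.05,.028
for h in (.03,None):
    def res(v):
        c,s=np.cos(v[2]),np.sin(v[2])
        X=np.array([[c*x-s*y+v[0],s*x+c*y+v[1],v[3] if h is None else h] for x,y in [(-a,-b),(-a,b),(a,b),(a,-b)]])
        return (proj(W,X)-px).ravel()
    o=least_squares(res,[.56,-.24,-.28,.03]);print(o.x,np.degrees(o.x[2]),res(o.x).round(2))
s=pickle.load(open("pics/wrist3.pkl","rb"))[1]
R=Ro.from_quat(s["eef_rot"]).as_matrix();print(R.round(3))
# fixed cams: where is the fingertip?
```

```text
[ 0.56749281 -0.23757026 -0.28847578  0.03      ] -16.528444525164755 [-0.49 -0.32  0.4  -0.53  0.18  0.64 -0.09  0.35]
[ 0.56747502 -0.23747174 -0.28852128  0.02540153] -16.53105167085283 [-0.18  0.11  0.15 -0.07 -0.1   0.14  0.13 -0.18]
[[ 0.341  0.001 -0.94 ]
 [ 0.94   0.001  0.341]
 [ 0.002 -1.    -0.   ]]
```

Run:
```python
from fit1 import *
W=wcam("wrist3");S=cam("side0")
for z in (0,.06): print("skull",ray(W,(203,272),z).round(3))
print(ray(S,(243,415),0.0).round(3))
R=Ro.from_quat(pickle.load(open("pics/wrist3.pkl","rb"))[1]["eef_rot"]).as_matrix()
for z in(.0,.06):
    print(((ray(W,(203,272),z)-[.5675,-.2375,0])@R).round(3))
th=np.radians(-16.5);x=np.array([-np.sin(th),np.cos(th),0]);y=np.array([0,0,-1.]);Rt=np.c_[x,y,np.cross(x,y)]
s=pickle.load(open("pics/wrist3.pkl","rb"))[1]
for p in ([.5675,-.2375,.06],[.5675,-.2375,.006]):
    n,r=plan(s["ee_pos"],s["eef_rot"],p,Rt,1);print(n,r.round(4))
```

```text
skull [ 0.664 -0.456  0.   ]
skull [ 0.651 -0.427  0.06 ]
[ 0.681 -0.451  0.   ]
[-0.172 -0.    -0.166]
[-0.15  -0.06  -0.143]
1 [[ 0.0076  0.1886  0.0688  0.0058 -3.458   0.0878]]
1 [[ 0.0075  0.2426  0.0688  0.0058 -3.458   0.0878]]
```

Wrist fit puts the mould at (0.5675, −0.2375), yaw −16.5°, and the fixed cameras agree within 4 mm. I go over it, and the skull is well clear.

>>> arm_command([
  [[0.0008, 0.0189, 0.0069, 0, -0.35, 0], [0.0008, 0.0189, 0.0069, 0, -0.35, 0], [0.0008, 0.0189, 0.0069, 0, -0.35, 0], [0.0008, 0.0189, 0.0069, 0, -0.35, 0], [0.0008, 0.0189, 0.0069, 0, -0.35, 0], [0.0008, 0.0189, 0.0069, 0, -0.35, 0], [0.0008, 0.0189, 0.0069, 0, -0.35, 0], [0.0008, 0.0189, 0.0069, 0, -0.35, 0], [0.0008, 0.0189, 0.0069, 0, -0.35, 0], [0.0008, 0.0189, 0.0069, 0, -0.35, 0], [0, 0, 0, 0, 0, 0]],
])

```text
time: 4.35
ee_pos: [0.5642, -0.2369, 0.0564]
eef_rot: [-0.564, -0.423, 0.425, 0.568]
ft_force: [-0.7, 0.4, -0.7]
width: 0.0867
```

```bash
python3 snap.py wrist 4;python3 snap.py side 4; python3 -c "
from crop import crop
crop('pics/side4.png','pics/s4.png',220,230,110,110,6)"
```

```text
4.35 [ 0.5642 -0.2369  0.0564] [-0.5642 -0.4233  0.4246  0.5677] [-0.05  0.45  0.47  1.67 -0.23  1.08  1.78] 0.081 [-0.73  0.41 -0.74] 0.08671732957413442
4.4 [ 0.5656 -0.2379  0.0586] [-0.5651 -0.4235  0.4239  0.5671] [-0.05  0.45  0.47  1.67 -0.23  1.08  1.78] 0.067 [0.65 0.4  0.04] 0.0870353430304254
```

View pics/wrist4.png

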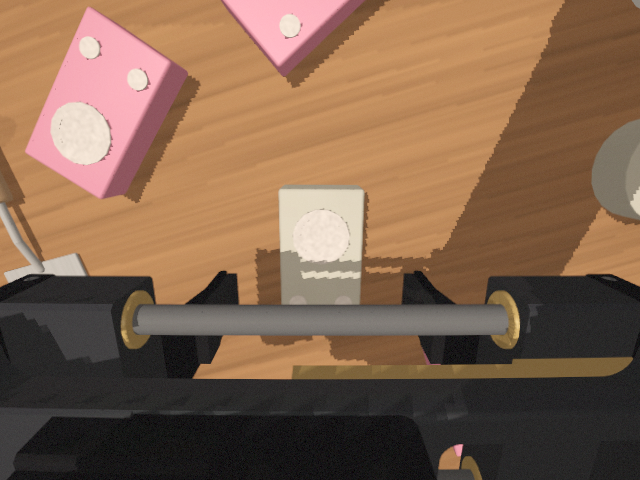

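View pics/s4.png

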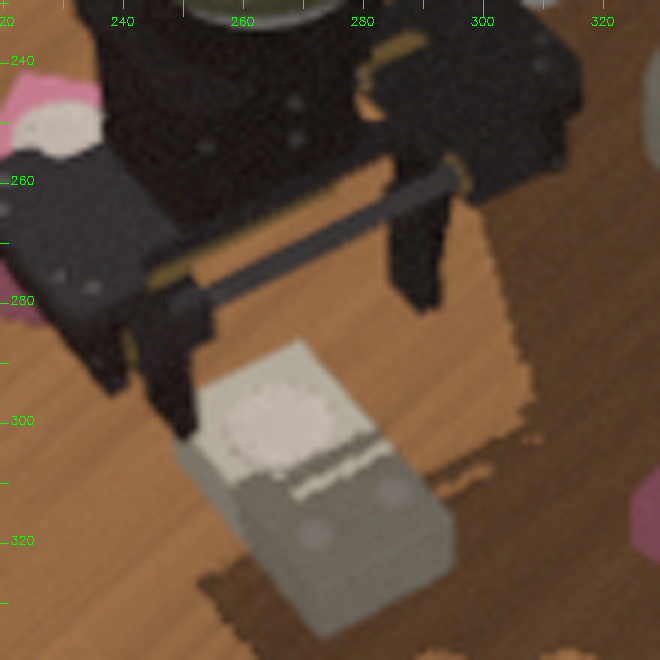

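The mould is centred between the fingers (mid column 321). I check the lengthwise offset before descending.

Run:
```python
from fit1 import *
W=wcam("wrist4");s=pickle.load(open("pics/wrist4.pkl","rb"))[1]
R=Ro.from_quat(s["eef_rot"]).as_matrix()
for px in ((321,186.5),(280,187),(364,187)): print(((ray(W,px,.03)-s["ee_pos"])@R).round(4), ray(W,px,.03).round(4))
```

```text
[0.0007 0.0266 0.0471] [ 0.5191 -0.2229  0.03  ]
[-0.0258  0.0266  0.0468] [ 0.5119 -0.2484  0.03  ]
[0.0285 0.0267 0.0468] [ 0.5272 -0.1963  0.03  ]
```

>>> arm_command([
  [[0, 0.0088, 0, 0, 0, 0], [0, 0.0088, 0, 0, 0, 0], [0, 0.0088, 0, 0, 0, 0], [0, 0.0088, 0, 0, 0, 0], [0, 0.0088, 0, 0, 0, 0], [0, 0.0088, 0, 0, 0, 0], [0, 0, 0, 0, 0, 0], [0, 0, 0, 0, 0, 0]],
])

```text
time: 5.12
ee_pos: [0.5658, -0.2407, 0.0059]
eef_rot: [-0.566, -0.423, 0.423, 0.567]
ft_force: [-0.4, -0.3, 1.3]
width: 0.087
```

>>> arm_command([
  [[0, 0, 0, 0, 0, 0], [0, 0, 0, 0, 0, 0], [0, 0, 0, 0, 0, 0], [0, 0, 0, 0, 0, 0], [0, 0, 0, 0, 0, 0], [0, 0, 0, 0, 0, 0]],
], hand=0, grip_force=25)

```text
time: 5.62
ee_pos: [0.5663, -0.2406, 0.0068]
eef_rot: [0.567, 0.423, -0.423, -0.567]
ft_force: [-0.1, 0.2, -0.6]
width: 0.055
```

Gripped, width 55 mm. Lift.

>>> arm_command([
  [[0, -0.015, 0, 0, 0, 0], [0, -0.03, 0, 0, 0, 0], [0, -0.035, 0, 0, 0, 0], [0, -0.035, 0, 0, 0, 0], [0, -0.035, 0, 0, 0, 0], [0, -0.035, 0, 0, 0, 0], [0, -0.015, 0, 0, 0, 0], [0, 0, 0, 0, 0, 0]],
])

```text
time: 6.28
ee_pos: [0.568, -0.2417, 0.2113]
eef_rot: [0.569, 0.424, -0.421, -0.565]
ft_force: [0.7, -0.2, -0.1]
width: 0.0037
```

```bash
python3 snap.py wrist 5
cat > goto.py <<'E'
from fit1 import *
from bench import readout
import sys
np.set_printoptions(suppress=True,linewidth=150)
R,o=pickle.load(open("jig.pkl","rb"))
def tgt(p,tilt=0,spin=0):
    Rt=np.c_[R[:,1],-R[:,2],-R[:,0]]
    Rt=Rt@Ro.from_euler('z',tilt,degrees=True).as_matrix()
    return o+R@(np.array(p)/1e3),Rt
if __name__=="__main__":
    s=readout.read_state()
    x,y,z=map(float,sys.argv[1:4]);n=int(sys.argv[4]) if len(sys.argv)>4 else None
    tilt=float(sys.argv[5]) if len(sys.argv)>5 else 0
    p,Rt=tgt((x,y,z),tilt)
    R0=Ro.from_quat(s["eef_rot"]).as_matrix()
    cur=R.T@(s["ee_pos"]-o)*1e3
    n,r=plan(s["ee_pos"],s["eef_rot"],p,Rt,n)
    print("t",s["time"],"cur corner mm",cur.round(1),"F corner",(R.T@s["ft_force"]).round(2),"target",p.round(4));print(n);print(np.c_[r[:,:3].round(4),r[:,3:].round(2)])
E
python3 goto.py 67 75 45
```

```text
6.2833 [ 0.568  -0.2417  0.2113] [ 0.5687  0.4244 -0.4212 -0.5649] [-0.08  0.32  0.52  1.49 -0.16  1.36  1.73] 0.076 [ 0.71 -0.21 -0.05] 0.003709701308736602
t 6.3333 cur corner mm [  49.6 -358.9  197.5] F corner [-0.01  0.56 -0.2 ] target [0.5647 0.212  0.128 ]
12
[[ 0.0361  0.0067  0.011  -1.41   -1.98   -0.96  ]
 [ 0.0364  0.007   0.0099 -1.41   -1.98   -0.96  ]
 [ 0.0366  0.0074  0.0088 -1.41   -1.98   -0.96  ]
 [ 0.0367  0.0078  0.0077 -1.41   -1.98   -0.96  ]
 [ 0.0369  0.0083  0.0067 -1.41   -1.98   -0.96  ]
 [ 0.0369  0.0087  0.0056 -1.41   -1.98   -0.96  ]
 [ 0.037   0.0092  0.0045 -1.41   -1.98   -0.96  ]
 [ 0.0369  0.0098  0.0035 -1.41   -1.98   -0.96  ]
 [ 0.0369  0.0103  0.0025 -1.41   -1.98   -0.96  ]
 [ 0.0368  0.0109  0.0015 -1.41   -1.98   -0.96  ]
 [ 0.0366  0.0115  0.0005 -1.41   -1.98   -0.96  ]
 [ 0.0364  0.0121 -0.0005 -1.41   -1.98   -0.96  ]]
```

View pics/wrist5.png

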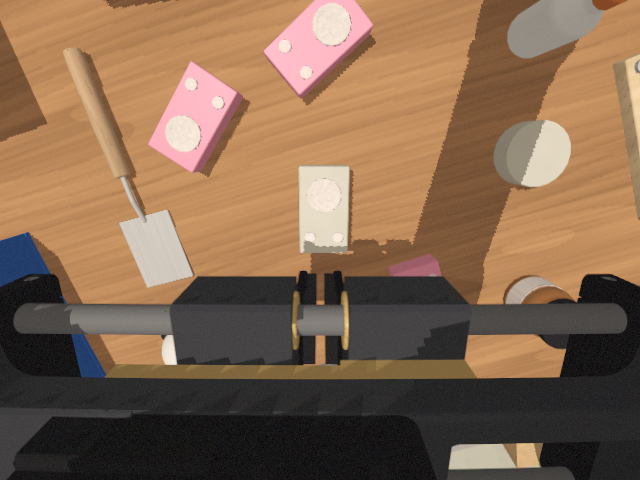

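The grasp slipped and the mould stayed on the bench, apparently flat at (325,208). I re-measure it.

```bash
python3 -c "
from crop import crop
crop('pics/wrist5.png','pics/w5m.png',285,155,80,105,6)"
```

```text
(no output)
```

View pics/w5m.png

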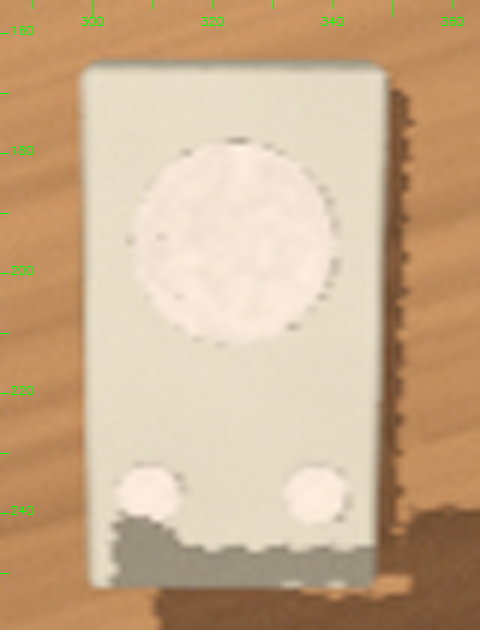

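Run:
```python
from fit1 import *
np.set_printoptions(suppress=True)
W=wcam("wrist5")
px=np.array([(82,68),(387,68),(376,586),(91,586)])/6+[284.5,154.5]
a,b=.05,.028
for h in (.03,None):
    def res(v):
        c,s=np.cos(v[2]),np.sin(v[2])
        X=np.array([[c*x-s*y+v[0],s*x+c*y+v[1],v[3] if h is None else h] for x,y in [(-a,-b),(-a,b),(a,b),(a,-b)]])
        return (proj(W,X)-px).ravel()
    o=least_squares(res,[.56,-.24,-.28,.03]);print(o.x,np.degrees(o.x[2]),res(o.x).round(2))
s=pickle.load(open("pics/wrist5.pkl","rb"))[1]
th=o.x[2];x=np.array([-np.sin(th),np.cos(th),0]);y=np.array([0,0,-1.]);Rt=np.c_[x,y,np.cross(x,y)]
n,r=plan(s["ee_pos"],s["eef_rot"],[o.x[0],o.x[1],.004],Rt,1);print(n,r.round(4))
```

```text
[ 0.56741474 -0.23731125 -0.28768208  0.03      ] -16.482968968408862 [-0.24 -0.42  0.26 -0.45  0.15  0.49 -0.17  0.52]
[ 0.56805293 -0.23745807 -0.28769664  0.0261475 ] -16.48380310911983 [ 0.03 -0.01 -0.01 -0.04 -0.08  0.01  0.06  0.04]
1 [[ 0.004   0.2073  0.0026  0.3977 -0.0723  0.0219]]
```

The mould is unmoved at (0.5674, −0.2373, −16.5°). The fingers were simply still closing when I lifted: they travel at about 70 mm/s, so 55 mm was a passing reading. I retry and wait for the width to hold steady.

>>> arm_command([
  [[0.0003, 0.011, 0.0002, 0.03, 0, 0], [0.0003, 0.011, 0.0002, 0.03, 0, 0], [0.0003, 0.011, 0.0002, 0.03, 0, 0], [0.0003, 0.011, 0.0002, 0.03, 0, 0], [0.0003, 0.011, 0.0002, 0.03, 0, 0], [0.0003, 0.011, 0.0002, 0.03, 0, 0], [0.0003, 0.011, 0.0002, 0.03, 0, 0], [0.0003, 0.011, 0.0002, 0.03, 0, 0], [0.0003, 0.011, 0.0002, 0.03, 0, 0], [0.0003, 0.011, 0.0002, 0.03, 0, 0], [0.0003, 0.011, 0.0002, 0.03, 0, 0], [0.0003, 0.011, 0.0002, 0.03, 0, 0]],
], hand=1)

```text
time: 7.33
ee_pos: [0.5646, -0.2364, 0.0735]
eef_rot: [-0.565, -0.422, 0.424, 0.569]
ft_force: [1.3, 0.4, 0.5]
width: 0.0742
```

>>> arm_command([
  [[0, 0.004, -0.0005, 0, 0, 0], [0, 0.006, -0.0005, 0, 0, 0], [0, 0.01, -0.0005, 0, 0, 0], [0, 0.013, 0, 0, 0, 0], [0, 0.013, 0, 0, 0, 0], [0, 0.012, 0, 0, 0, 0], [0, 0.01, 0, 0, 0, 0], [0, 0, 0, 0, 0, 0]],
])

```text
time: 8.0
ee_pos: [0.564, -0.2361, 0.0038]
eef_rot: [-0.564, -0.421, 0.425, 0.57]
ft_force: [-0.2, -0.1, 0.3]
width: 0.087
```

>>> arm_command([
  [[0, 0, -0.002, 0, 0, 0], [0, 0, 0, 0, 0, 0], [0, 0, 0, 0, 0, 0], [0, 0, 0, 0, 0, 0], [0, 0, 0, 0, 0, 0], [0, 0, 0, 0, 0, 0], [0, 0, 0, 0, 0, 0], [0, 0, 0, 0, 0, 0], [0, 0, 0, 0, 0, 0], [0, 0, 0, 0, 0, 0], [0, 0, 0, 0, 0, 0]],
], hand=0, grip_force=25)

```text
time: 8.92
ee_pos: [0.5675, -0.2373, 0.0066]
eef_rot: [-0.565, -0.422, 0.424, 0.569]
ft_force: [0.1, -0.8, -0.5]
width: 0.022
```

>>> arm_command([
  [[0, -0.005, 0, 0, 0, 0], [0, -0.015, 0, 0, 0, 0], [0, -0.015, 0, 0, 0, 0], [0, -0.005, 0, 0, 0, 0], [0, 0, 0, 0, 0, 0]],
])

```text
time: 9.33
ee_pos: [0.5687, -0.2378, 0.0482]
eef_rot: [-0.566, -0.422, 0.424, 0.568]
ft_force: [-0.3, -0.2, 0.2]
width: 0.0007
```

```bash
python3 snap.py side 6;python3 snap.py wrist 6; python3 -c "
from crop import crop
crop('pics/side6.png','pics/s6.png',210,230,130,110,6)"
```

```text
9.3333 [ 0.5687 -0.2378  0.0482] [-0.5656 -0.4222  0.4236  0.5678] [-0.05  0.46  0.47  1.67 -0.23  1.07  1.78] 0.028 [-0.3  -0.22  0.21] 0.0007487474630175146
9.3833 [ 0.5682 -0.2375  0.0471] [-0.5652 -0.4219  0.4239  0.5682] [-0.05  0.47  0.47  1.67 -0.23  1.07  1.78] 0.019 [-0.06  0.65 -0.12] 0.0006326633943871142
```

View pics/s6.png

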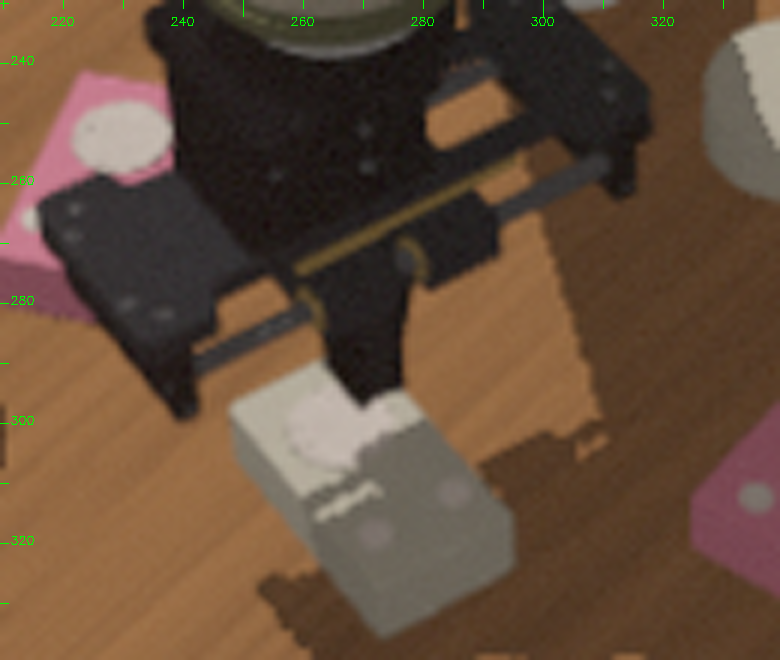

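View pics/wrist6.png

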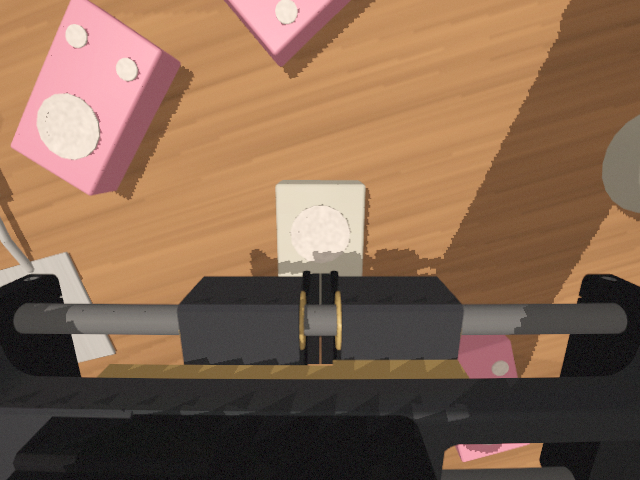

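```bash
python3 - <<'E'
from fit1 import *
S=cam("side6")
for z in (.035,.047,.06,.075): print(z,proj(S,[[.5682,-.2375,z]]))
S=cam("side4")
s=pickle.load(open("pics/wrist4.pkl","rb"))[1];R=Ro.from_quat(s["eef_rot"]).as_matrix()
for dx in(-.0435,.0435): print(proj(S,[s["ee_pos"]+R@[dx,0,0]]))
E
python3 snap.py scene 6;  python3 -c "
from crop import crop
crop('pics/scene6.png','pics/c6.png',210,230,110,110,6)"
```

```text
0.035 [[271.78457551 304.583957  ]]
0.047 [[271.47964523 300.84707859]]
0.06 [[271.14516442 296.74176203]]
0.075 [[270.75378138 291.92965134]]
[[251.87927352 306.22200885]]
[[287.58936627 287.55907855]]
9.4333 [ 0.5676 -0.2372  0.0463] [-0.5648 -0.4216  0.4242  0.5686] [-0.05  0.47  0.47  1.67 -0.23  1.07  1.78] 0.012 [-0.59  0.98 -0.34] 0.0005293310361359284
```

View pics/c6.png

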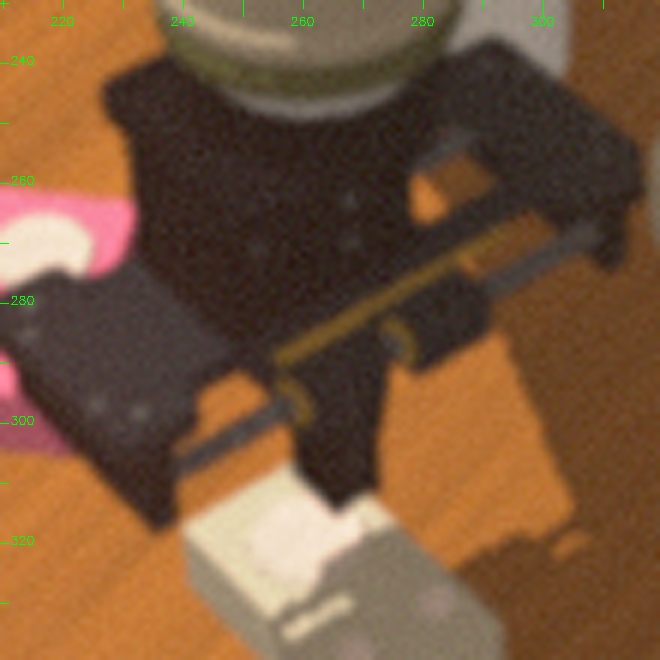

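The fingers closed above or around the mould without touching it, so the tip height must differ from what I assumed. I triangulate the fingertip from both fixed cameras.

```bash
python3 - <<'E'
from fit1 import *
S,C=cam("side6"),cam("scene6")
f=lambda X:np.r_[(proj(S,[X])-[270.7,297.5]).ravel(),(proj(C,[X])-[265.8,314.5]).ravel()]
o=least_squares(f,[.56,-.24,.05]);print(o.x,o.fun)
# mould relief centre, both
# base of robot plate? wrist: mould near edge in wrist6, finger tip px
W=wcam("wrist6")
c,s=pickle.load(open("pics/wrist6.pkl","rb"))
print(proj(W,[s["ee_pos"]]))
R=Ro.from_quat(s["eef_rot"]).as_matrix()
for z in (.02,.03,.04,.05):
  print(z,[((ray(W,p,z)-s["ee_pos"])@R).round(4).tolist() for p in((277,184),(364,183))], [np.linalg.norm(ray(W,(277,184),z)-ray(W,(364,183),z))])
E
python3 -c "
from crop import crop
crop('pics/wrist6.png','pics/w6t.png',260,160,120,120,5)
crop('pics/wrist4.png','pics/w4t.png',190,250,270,130,3)"
```

```text
[ 0.57986884 -0.25105703  0.07977459] [-0.16410761 -0.40200655  0.17264873  0.36014552]
[[319.88096562 269.4807757 ]]
0.02 [[-0.0278, 0.0273, 0.0486], [0.0285, 0.0273, 0.0493]] [np.float64(0.056321978842098996)]
0.03 [[-0.0265, 0.0173, 0.0496], [0.0272, 0.0173, 0.0503]] [np.float64(0.05372486028421826)]
0.04 [[-0.0252, 0.0073, 0.0507], [0.0259, 0.0073, 0.0513]] [np.float64(0.05112774172633744)]
0.05 [[-0.024, -0.0027, 0.0517], [0.0246, -0.0027, 0.0523]] [np.float64(0.048530623168456674)]
```

View pics/w4t.png

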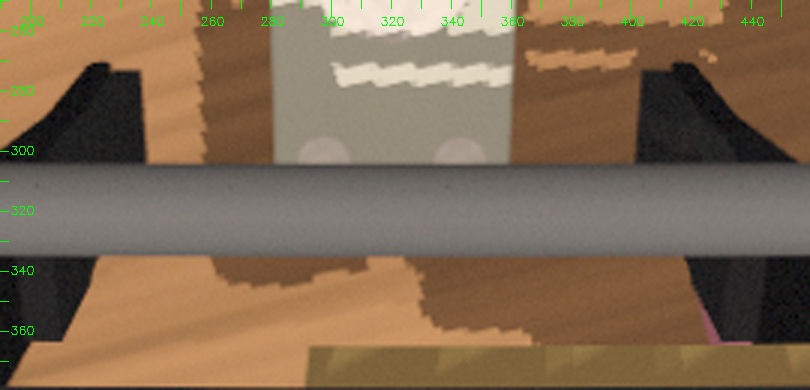

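View pics/w6t.png

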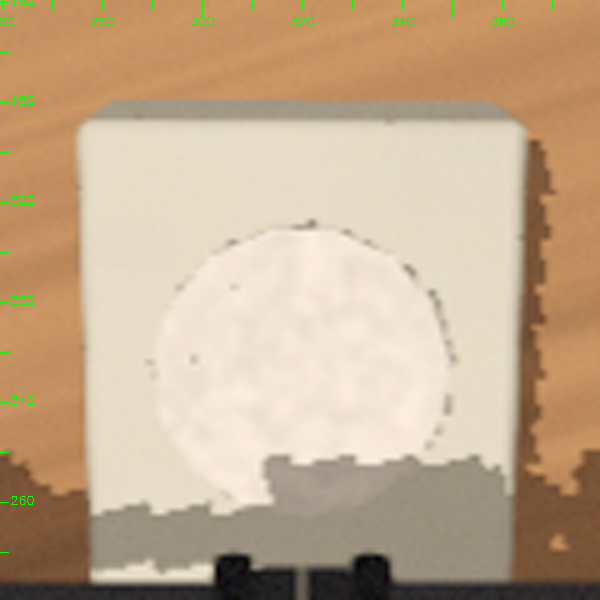

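The evidence suggests the tip is really 10–25 mm higher than reported. I open fully, then feel downwards in small steps beside the mould and watch the force.

>>> arm_command([
  [[0, 0, 0, 0, 0, 0], [0, 0, 0, 0, 0, 0], [0, 0, 0, 0, 0, 0], [0, 0, 0, 0, 0, 0], [0, 0, 0, 0, 0, 0], [0, 0, 0, 0, 0, 0], [0, 0, 0, 0, 0, 0], [0, 0, 0, 0, 0, 0], [0, 0, 0, 0, 0, 0], [0, 0, 0, 0, 0, 0], [0, 0, 0, 0, 0, 0], [0, 0, 0, 0, 0, 0]],
], hand=1)

```text
time: 10.48
ee_pos: [0.5677, -0.2374, 0.0466]
eef_rot: [-0.565, -0.422, 0.424, 0.569]
ft_force: [-0.1, 0.3, 0.6]
width: 0.0722
```

>>> arm_command([
  [[0, 0.002, 0, 0, 0, 0], [0, 0.005, 0, 0, 0, 0], [0, 0.008, 0, 0, 0, 0], [0, 0.008, 0, 0, 0, 0], [0, 0.008, 0, 0, 0, 0], [0, 0.006, 0, 0, 0, 0], [0, 0.003, 0, 0, 0, 0], [0, 0, 0, 0, 0, 0]],
])

```text
time: 11.15
ee_pos: [0.5669, -0.2371, 0.0055]
eef_rot: [-0.564, -0.421, 0.425, 0.569]
ft_force: [-1.3, -0.1, 1.0]
width: 0.0868
```

```bash
python3 snap.py side 7;python3 snap.py wrist 7; python3 -c "
from crop import crop
crop('pics/side7.png','pics/s7.png',210,230,130,110,6)"
```

```text
11.15 [ 0.5669 -0.2371  0.0055] [-0.5645 -0.4212  0.4246  0.569 ] [-0.03  0.52  0.45  1.7  -0.26  1.    1.8 ] 0.016 [-1.27 -0.12  0.98] 0.08677701996813741
11.2 [ 0.5672 -0.2373  0.0061] [-0.5647 -0.4213  0.4244  0.5687] [-0.03  0.52  0.45  1.7  -0.26  1.    1.8 ] 0.012 [-0.26 -0.09  0.42] 0.08648949187616453
```

View pics/s7.png

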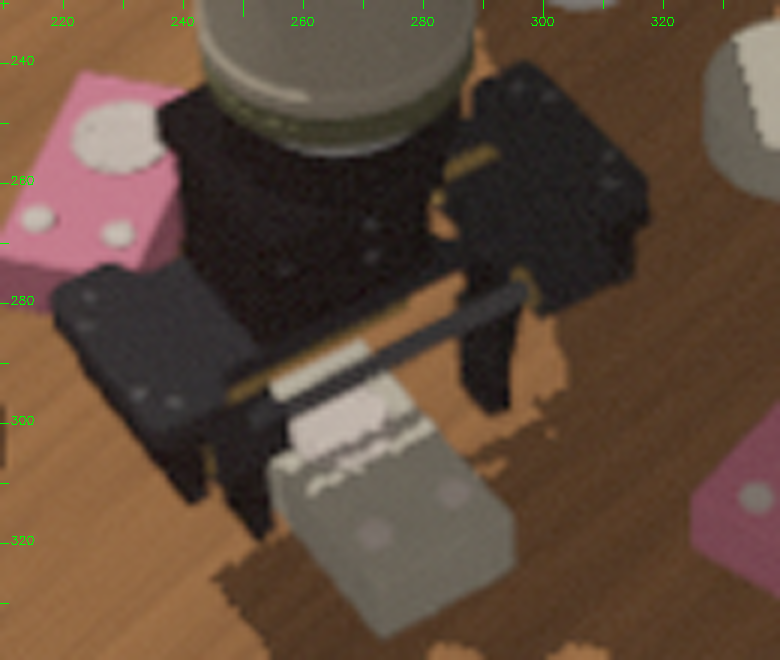

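View pics/wrist7.png

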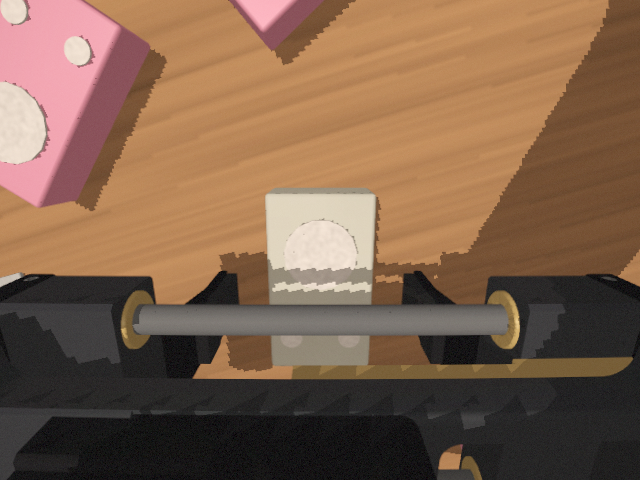

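The wrist view explains it. The finger pads' visible ends subtend 165 px, so they sit about 25 mm behind the stated TCP, roughly level with the mould top. The fingers have clear room on both sides, so I descend carefully and watch the force.

>>> arm_command([
  [[0, 0.002, 0, 0, 0, 0], [0, 0.003, 0, 0, 0, 0], [0, 0.003, 0, 0, 0, 0], [0, 0.002, 0, 0, 0, 0], [0, 0, 0, 0, 0, 0]],
])

```text
time: 11.67
ee_pos: [0.5671, -0.2371, -0.004]
eef_rot: [-0.565, -0.421, 0.424, 0.569]
ft_force: [0.1, 0.8, 0.6]
width: 0.0874
```

```bash
python3 snap.py wrist 8; python3 -c "
from crop import crop
crop('pics/wrist8.png','pics/w8.png',190,170,260,210,3)"
```

```text
11.6667 [ 0.5671 -0.2371 -0.004 ] [-0.5647 -0.4214  0.4243  0.5687] [-0.03  0.53  0.45  1.7  -0.27  0.98  1.8 ] 0.007 [0.13 0.76 0.62] 0.08744402095059431
```

View pics/w8.png

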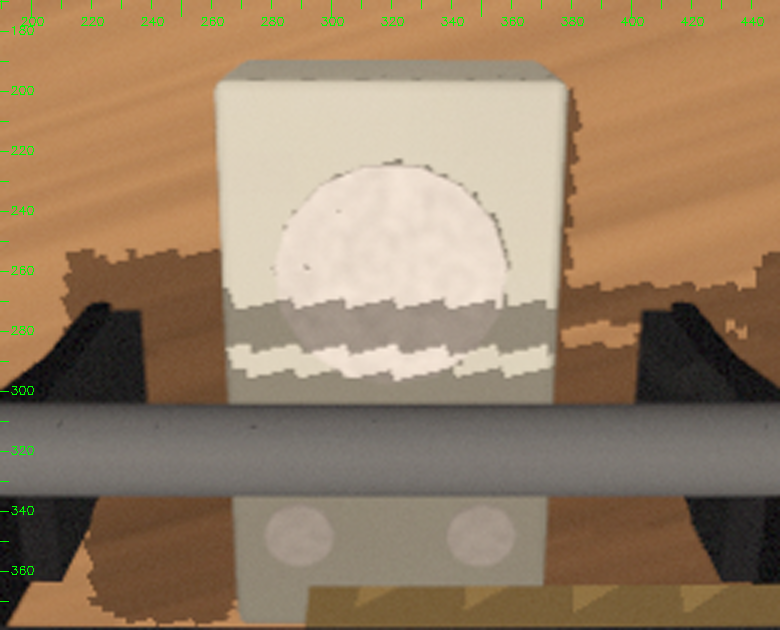

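Still no contact at reported z = −4 mm, which confirms the offset. Further down.

>>> arm_command([
  [[0, 0.003, 0, 0, 0, 0], [0, 0.003, 0, 0, 0, 0], [0, 0.002, 0, 0, 0, 0], [0, 0, 0, 0, 0, 0]],
])

```text
time: 12.05
ee_pos: [0.567, -0.2371, -0.012]
eef_rot: [-0.565, -0.421, 0.424, 0.569]
ft_force: [1.1, 0.5, -1.0]
width: 0.0874
```

>>> arm_command([
  [[0, 0.003, 0, 0, 0, 0], [0, 0.002, 0, 0, 0, 0], [0, 0, 0, 0, 0, 0]],
])

```text
time: 12.3
ee_pos: [0.5671, -0.2372, -0.017]
eef_rot: [-0.565, -0.421, 0.424, 0.569]
ft_force: [0.5, -0.3, 0.2]
width: 0.087
```

```bash
python3 snap.py side 9;python3 snap.py wrist 9; python3 -c "
from crop import crop
crop('pics/side9.png','pics/s9.png',210,230,130,110,6)"
```

```text
12.3 [ 0.5671 -0.2372 -0.017 ] [-0.5647 -0.4214  0.4243  0.5687] [-0.02  0.55  0.44  1.71 -0.28  0.96  1.81] 0.007 [ 0.48 -0.35  0.18] 0.08697736963902919
12.35 [ 0.5672 -0.2372 -0.0167] [-0.5648 -0.4214  0.4243  0.5687] [-0.02  0.55  0.44  1.71 -0.28  0.96  1.81] 0.007 [0.16 0.57 0.31] 0.08703956890861063
```

View pics/s9.png

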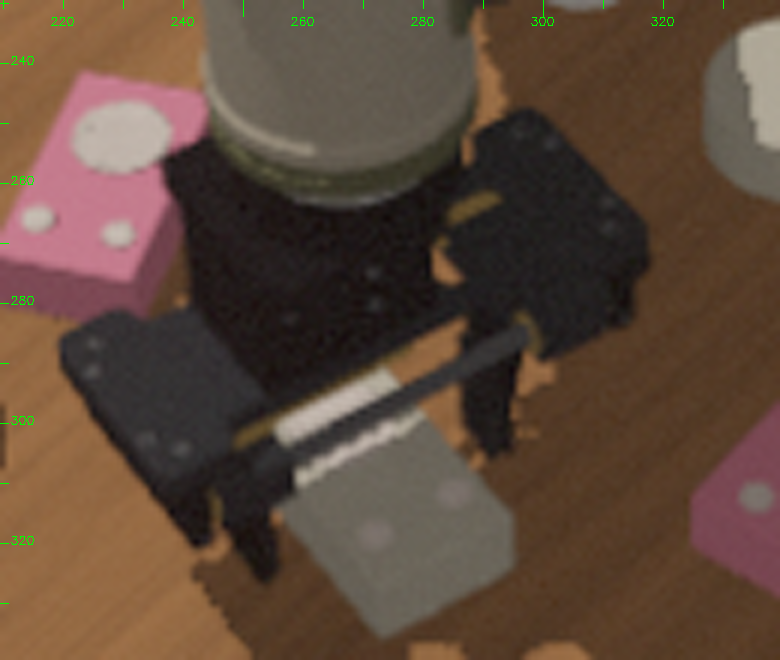

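View pics/wrist9.png

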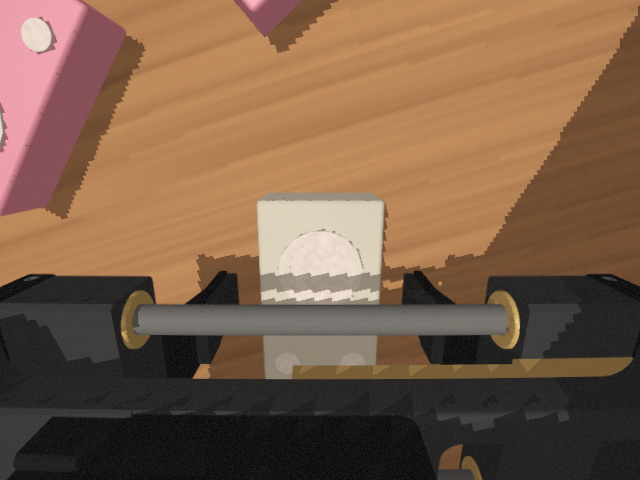

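No contact yet, and the fingers now straddle the mould with tips at about 15 mm. Another 8 mm, then close and wait.

>>> arm_command([
  [[0, 0.003, 0, 0, 0, 0], [0, 0.003, 0, 0, 0, 0], [0, 0.002, 0, 0, 0, 0], [0, 0, 0, 0, 0, 0]],
])

```text
time: 12.73
ee_pos: [0.5669, -0.2371, -0.025]
eef_rot: [-0.565, -0.421, 0.424, 0.569]
ft_force: [-0.5, -0.2, 0.1]
width: 0.0871
```

>>> arm_command([
  [[0, 0, 0, 0, 0, 0], [0, 0, 0, 0, 0, 0], [0, 0, 0, 0, 0, 0], [0, 0, 0, 0, 0, 0], [0, 0, 0, 0, 0, 0], [0, 0, 0, 0, 0, 0], [0, 0, 0, 0, 0, 0], [0, 0, 0, 0, 0, 0], [0, 0, 0, 0, 0, 0]],
], hand=0, grip_force=25)

```text
time: 13.48
ee_pos: [0.5674, -0.2373, -0.0243]
eef_rot: [-0.565, -0.422, 0.424, 0.568]
ft_force: [0.7, 1.0, 0.3]
width: 0.0557
```

Width holds at 55.7 mm this time. Lift a little and confirm.

>>> arm_command([
  [[0, -0.003, 0, 0, 0, 0], [0, -0.008, 0, 0, 0, 0], [0, -0.012, 0, 0, 0, 0], [0, -0.012, 0, 0, 0, 0], [0, -0.005, 0, 0, 0, 0], [0, 0, 0, 0, 0, 0], [0, 0, 0, 0, 0, 0]],
])

```text
time: 14.07
ee_pos: [0.5679, -0.2373, 0.0162]
eef_rot: [-0.565, -0.422, 0.424, 0.568]
ft_force: [-0.7, -0.0, -2.7]
width: 0.0559
```

```bash
python3 snap.py side 10;python3 snap.py wrist 10; python3 -c "
from crop import crop
crop('pics/side10.png','pics/s10.png',210,230,130,110,6)"
```

```text
14.0667 [ 0.5679 -0.2373  0.0162] [-0.5651 -0.4219  0.4239  0.5682] [-0.04  0.5   0.46  1.69 -0.25  1.01  1.79] 0.019 [-0.74 -0.04 -2.73] 0.05585235146764554
14.1167 [ 0.5675 -0.2371  0.0156] [-0.5648 -0.4216  0.4242  0.5685] [-0.04  0.5   0.46  1.69 -0.25  1.01  1.79] 0.01 [-0.59  0.24 -3.41] 0.05621013780110876
```

View pics/s10.png

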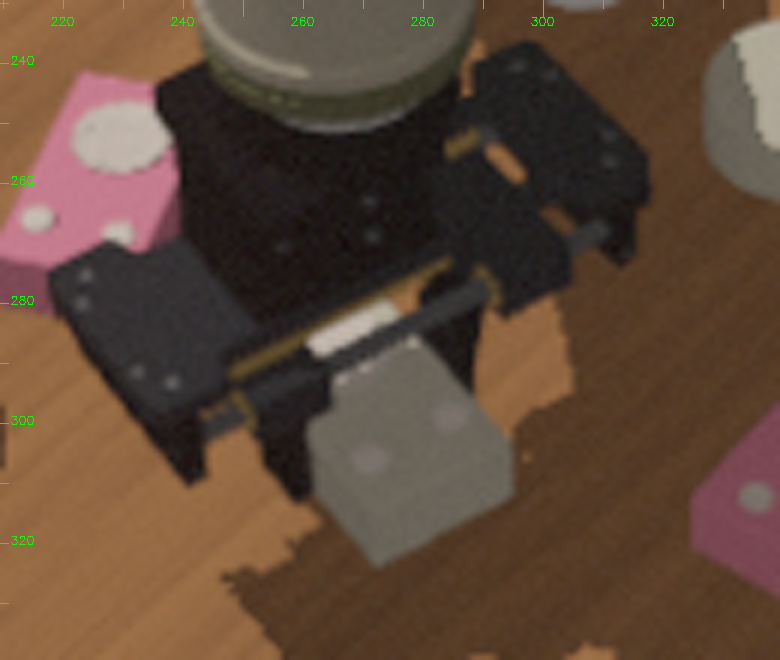

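View pics/wrist10.png

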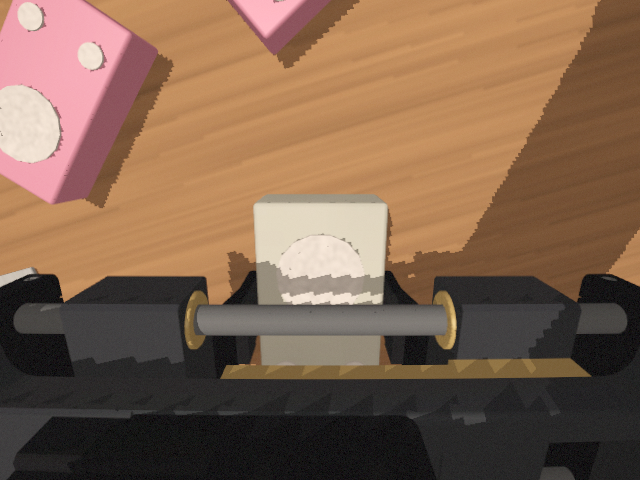

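The mould is held (weight about 2.8 N). Its bottom is about 24.5 mm behind the nominal TCP and its centre about 1.7 mm ahead of it. Now lift and carry.

>>> arm_command([
  [[0, -0.015, 0, 0, 0, 0], [0, -0.03, 0, 0, 0, 0], [0, -0.035, 0, 0, 0, 0], [0, -0.035, 0, 0, 0, 0], [0, -0.03, 0, 0, 0, 0], [0, -0.01, 0, 0, 0, 0], [0, 0, 0, 0, 0, 0]],
])

```text
time: 14.75
ee_pos: [0.5697, -0.2382, 0.1729]
eef_rot: [-0.566, -0.422, 0.423, 0.567]
ft_force: [-0.5, 0.2, -2.6]
width: 0.0554
```

```bash
python3 - <<'E'
import pickle,numpy as np
R,o=pickle.load(open("jig.pkl","rb"));o=o+[0,0,.0025];pickle.dump((R,o),open("jig.pkl","wb"))
E
python3 goto.py 69 75 45 16
```

```text
t 14.75 cur corner mm [  39.9 -361.4  160.4] F corner [-1.33 -0.02 -2.29] target [0.5666 0.2122 0.1311]
16
[[ 0.0269  0.0026  0.0082 -1.08   -1.49   -0.72  ]
 [ 0.0271  0.0028  0.0075 -1.08   -1.49   -0.72  ]
 [ 0.0273  0.003   0.0069 -1.08   -1.49   -0.72  ]
 [ 0.0274  0.0032  0.0062 -1.08   -1.49   -0.72  ]
 [ 0.0275  0.0035  0.0056 -1.08   -1.49   -0.72  ]
 [ 0.0276  0.0037  0.005  -1.08   -1.49   -0.72  ]
 [ 0.0277  0.004   0.0043 -1.08   -1.49   -0.72  ]
 [ 0.0277  0.0043  0.0037 -1.08   -1.49   -0.72  ]
 [ 0.0277  0.0045  0.003  -1.08   -1.49   -0.72  ]
 [ 0.0278  0.0048  0.0024 -1.08   -1.49   -0.72  ]
 [ 0.0277  0.0051  0.0018 -1.08   -1.49   -0.72  ]
 [ 0.0277  0.0055  0.0012 -1.08   -1.49   -0.72  ]
 [ 0.0277  0.0058  0.0005 -1.08   -1.49   -0.72  ]
 [ 0.0276  0.0061 -0.0001 -1.08   -1.49   -0.72  ]
 [ 0.0275  0.0065 -0.0007 -1.08   -1.49   -0.72  ]
 [ 0.0274  0.0068 -0.0012 -1.08   -1.49   -0.72  ]]
```

>>> arm_command([
  [[0.0269, 0.0026, 0.0082, -1.08, -1.49, -0.72], [0.0271, 0.0028, 0.0075, -1.08, -1.49, -0.72], [0.0273, 0.003, 0.0069, -1.08, -1.49, -0.72], [0.0274, 0.0032, 0.0062, -1.08, -1.49, -0.72], [0.0275, 0.0035, 0.0056, -1.08, -1.49, -0.72], [0.0276, 0.0037, 0.005, -1.08, -1.49, -0.72], [0.0277, 0.004, 0.0043, -1.08, -1.49, -0.72], [0.0277, 0.0043, 0.0037, -1.08, -1.49, -0.72], [0.0277, 0.0045, 0.003, -1.08, -1.49, -0.72], [0.0278, 0.0048, 0.0024, -1.08, -1.49, -0.72], [0.0277, 0.0051, 0.0018, -1.08, -1.49, -0.72], [0.0277, 0.0055, 0.0012, -1.08, -1.49, -0.72]],
])

```text
time: 15.75
ee_pos: [0.5641, 0.1015, 0.1369]
eef_rot: [0.519, 0.59, -0.414, -0.46]
ft_force: [0.8, 0.4, -2.1]
width: 0.0557
```

>>> arm_command([
  [[0.0277, 0.0058, 0.0005, -1.08, -1.49, -0.72], [0.0276, 0.0061, 0, -1.08, -1.49, -0.72], [0.0275, 0.0065, -0.0007, -1.08, -1.49, -0.72], [0.0274, 0.0068, -0.0012, -1.08, -1.49, -0.72], [0, 0, 0, 0, 0, 0], [0, 0, 0, 0, 0, 0], [0, 0, 0, 0, 0, 0]],
])

```text
time: 16.33
ee_pos: [0.5639, 0.2119, 0.1275]
eef_rot: [0.499, 0.641, -0.406, -0.419]
ft_force: [-0.4, -0.3, -2.0]
width: 0.056
```

```bash
python3 snap.py wrist 11; python3 goto.py 69 75 45 1; python3 -c "
from crop import crop
crop('pics/wrist11.png','pics/w11.png',190,50,160,120,5)"
```

```text
16.3333 [0.5639 0.2119 0.1275] [ 0.4991  0.6406 -0.4062 -0.419 ] [-0.56  0.07  0.15  1.97 -0.07  0.75  1.34] 0.016 [-0.43 -0.3  -2.04] 0.05599719051300092
t 16.3833 cur corner mm [65.8 74.2 43. ] F corner [-1.23  0.23 -2.1 ] target [0.5666 0.2122 0.1311]
1
[[ 0.0008 -0.0021 -0.0031 -0.34   -0.06    0.05  ]]
```

View pics/wrist11.png

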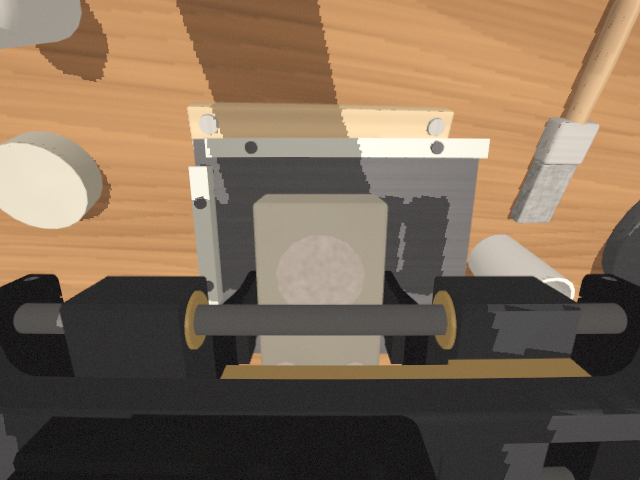

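The pre-place view is well aligned: the fence is horizontal at row about 148 and the stop vertical at column about 200, with the mould clear of both. I measure precisely.

```bash
python3 -c "
from crop import crop
crop('pics/wrist11.png','pics/w11a.png',180,125,100,75,8)
crop('pics/wrist11.png','pics/w11b.png',420,125,100,75,8)"
```

```text
(no output)
```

View pics/w11a.png

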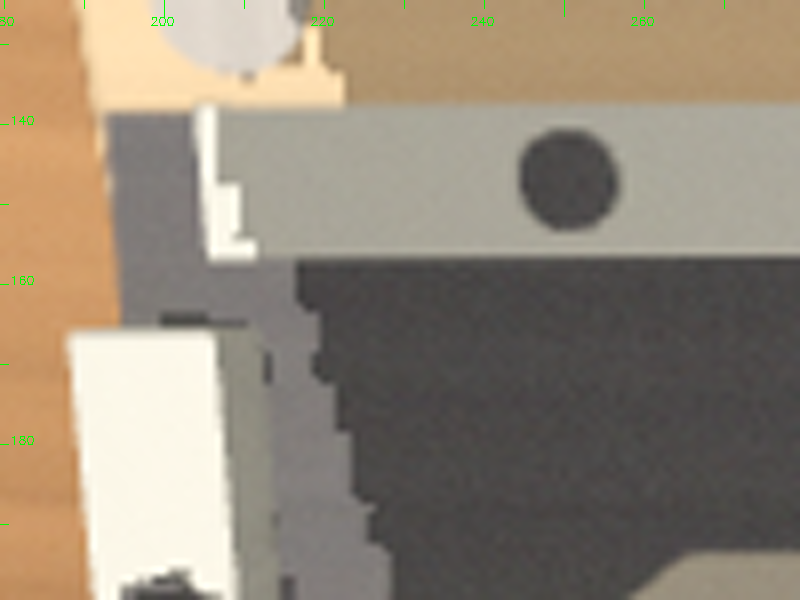

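View pics/w11b.png

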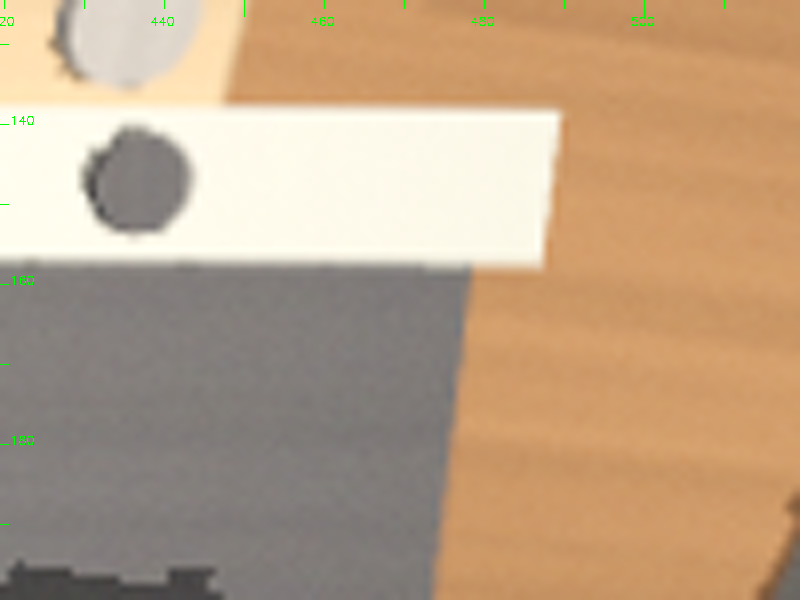

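```bash
cat > fit11.py <<'E'
from fit1 import *
np.set_printoptions(suppress=True,precision=4)
W=wcam("wrist11");c,s=pickle.load(open("pics/wrist11.pkl","rb"))
R,o=pickle.load(open("jig.pkl","rb"))
P=np.array([(-12,0,12),(0,0,12),(-12,184,12),(0,184,12),(6,-12,12),(6,0,12),(-12,-12,0)])/1e3
px=np.array([(204.1,137.25),(205.4,157),(489.75,138.25),(487.4,158),(187.75,166.4),(206.5,166),(192.6,138.9)])
def res(v,w):
    Rr=Ro.from_rotvec(v[3:]).as_matrix();X=P@Rr.T+v[:3]
    return np.r_[(proj(W,X)-px).ravel(),w*150*(Rr[2,0]-.3256),w*100*(Rr[2,1]-.1265)]
print("prior resid",(proj(W,P@R.T+o)-px).round(1).tolist())
for w in(0,1):
    q=least_squares(res,np.r_[o,Ro.from_matrix(R).as_rotvec()],args=(w,));R2=Ro.from_rotvec(q.x[3:]).as_matrix()
    print(q.x[:3],"res",q.fun.round(1),"slopes",np.degrees(np.arcsin(R2[2,:2])),"yaw",np.degrees(np.arctan2(R2[1,0],R2[0,0])))
Rt=Ro.from_quat(s["eef_rot"]).as_matrix()
print("tool->corner axes",(R2.T@Rt).round(4));print("TCP in corner",R2.T@(s["ee_pos"]-q.x[:3])*1e3)
pickle.dump((R2,q.x[:3]),open("jig2.pkl","wb"))
E
python3 fit11.py
```

```text
prior resid [[-0.6, 1.4], [-0.4, 1.0], [1.6, 0.9], [1.7, 0.3], [-0.2, 1.1], [-0.7, 1.4], [-0.8, 0.5]]
[0.5269 0.1395 0.0552] res [ 0.1  0.3  0.1 -0.2 -0.1  0.3  0.2 -0.4  0.2 -0.2 -0.3  0.2 -0.1 -0.1
  0.   0. ] slopes [20.4748  7.4197] yaw 5.8101721767468915
[0.5266 0.1395 0.0552] res [-0.   0.4  0.2 -0.1 -0.   0.3  0.1 -0.4  0.3 -0.1 -0.2  0.3 -0.3 -0.5
  0.1  0.1] slopes [19.0355  7.3165] yaw 6.042322519919281
tool->corner axes [[-0.0013 -0.0079 -1.    ]
 [ 1.      0.0047 -0.0013]
 [ 0.0047 -1.      0.0079]]
TCP in corner [65.8331 74.6872 44.1642]
```

Two independent wrist fits of the jig agree to 1.5 mm, and the tool is aligned within 0.5°. I lower to a few mm above the plate.

>>> arm_command([
  [[0.0003, 0.003, -0.0012, -0.2, 0, 0], [0.0003, 0.006, -0.0013, -0.2, 0, 0], [0, 0.009, 0, 0, 0, 0], [0, 0.009, 0, 0, 0, 0], [0, 0.009, 0, 0, 0, 0], [0, 0.009, 0, 0, 0, 0], [0, 0.006, 0, 0, 0, 0], [0, 0.004, 0, 0, 0, 0], [0, 0, 0, 0, 0, 0], [0, 0, 0, 0, 0, 0]],
])

```text
time: 17.22
ee_pos: [0.5841, 0.2233, 0.0789]
eef_rot: [0.501, 0.643, -0.403, -0.417]
ft_force: [-0.0, -0.3, -1.5]
width: 0.0556
```

```bash
python3 snap.py wrist 12; python3 snap.py side 12; python3 goto.py 68 75 -24.5 1; python3 -c "
from crop import crop
crop('pics/side12.png','pics/s12.png',340,130,130,100,6)"
```

```text
17.2167 [0.5841 0.2233 0.0789] [ 0.5007  0.643  -0.4028 -0.4167] [-0.55  0.18  0.15  1.97 -0.11  0.64  1.36] 0.011 [-0.02 -0.32 -1.49] 0.05561525801239193
17.2667 [0.5843 0.2234 0.0794] [ 0.5007  0.6431 -0.4026 -0.4166] [-0.55  0.18  0.15  1.97 -0.11  0.64  1.36] 0.01 [ 0.28 -0.61 -2.58] 0.055957139480556035
t 17.3167 cur corner mm [ 70.   76.5 -10.6] F corner [-0.52 -0.79 -2.46] target [0.5869 0.224  0.0657]
1
[[-0.0016  0.0139  0.0021  0.22    0.01    0.15  ]]
```

View pics/s12.png

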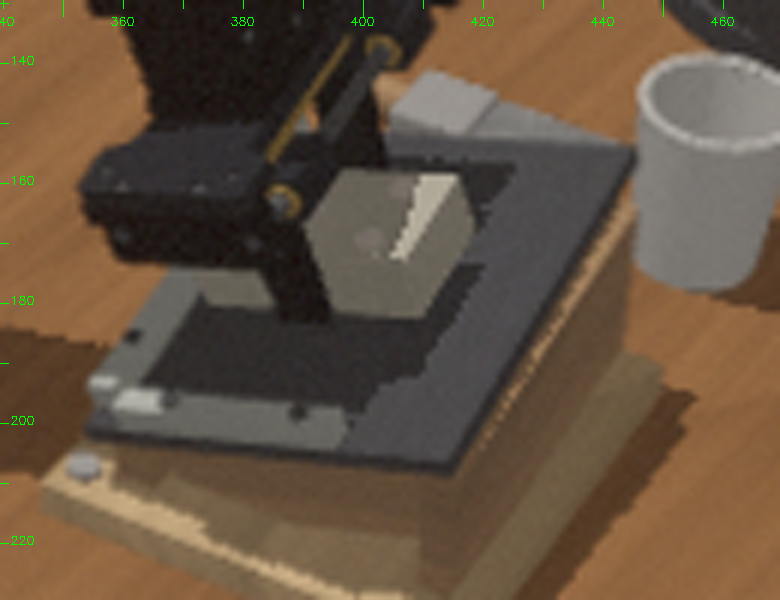

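View pics/wrist12.png

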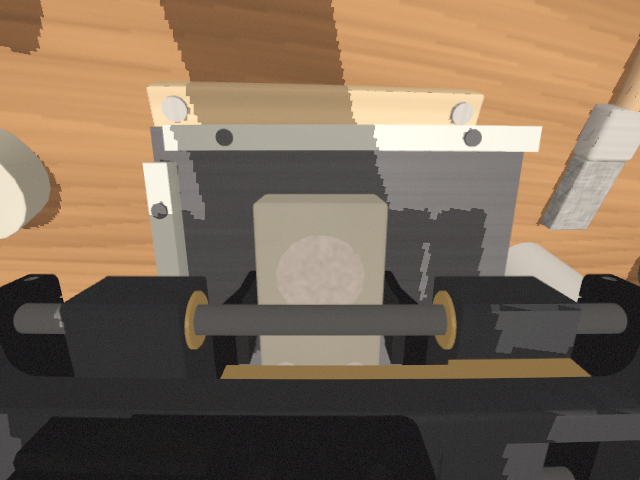

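About 14 mm remain. Down 8 mm, then feel in small steps.

>>> arm_command([
  [[-0.0008, 0.002, 0.0006, 0, 0, 0], [-0.0007, 0.003, 0.0006, 0, 0, 0], [0, 0.003, 0.0006, 0, 0, 0], [0, 0.001, 0, 0, 0, 0], [0, 0, 0, 0, 0, 0], [0, 0, 0, 0, 0, 0]],
])

```text
time: 17.82
ee_pos: [0.5854, 0.2232, 0.0697]
eef_rot: [0.501, 0.643, -0.403, -0.417]
ft_force: [0.0, 0.0, -2.7]
width: 0.0558
```

```bash
python3 goto.py 68 75 -24.5 1
```

```text
t 17.8167 cur corner mm [ 67.8  74.9 -20.1] F corner [-0.82 -0.32 -2.5 ] target [0.5869 0.224  0.0657]
1
[[ 0.0001  0.0044 -0.0002  0.17    0.01    0.13  ]]
```

>>> arm_command([
  [[0, 0.0015, 0, 0, 0, 0], [0, 0.0015, 0, 0, 0, 0], [0, 0, 0, 0, 0, 0]],
])

```text
time: 18.07
ee_pos: [0.5863, 0.2238, 0.0667]
eef_rot: [0.501, 0.643, -0.403, -0.417]
ft_force: [-0.1, 0.1, -1.8]
width: 0.0558
```

```bash
python3 goto.py 68 75 -24.5 1
```

```text
t 18.0667 cur corner mm [ 67.7  75.  -23.3] F corner [-0.7  -0.1  -1.71] target [0.5869 0.224  0.0657]
1
[[ 0.      0.0012 -0.0003  0.16    0.02    0.13  ]]
```

>>> arm_command([
  [[0, 0.001, 0, 0, 0, 0], [0, 0, 0, 0, 0, 0]],
])

```text
time: 18.23
ee_pos: [0.5866, 0.2239, 0.0659]
eef_rot: [0.501, 0.643, -0.403, -0.417]
ft_force: [-0.1, 1.1, -2.1]
width: 0.0557
```

>>> arm_command([
  [[0, 0.001, 0, 0, 0, 0], [0, 0, 0, 0, 0, 0]],
])

```text
time: 18.4
ee_pos: [0.5869, 0.2241, 0.065]
eef_rot: [0.501, 0.643, -0.403, -0.417]
ft_force: [-0.3, -0.0, -1.4]
width: 0.0559
```

```bash
python3 goto.py 68 75 -24.5 1;python3 snap.py side 13; python3 -c "
from crop import crop
crop('pics/side13.png','pics/s13.png',340,130,130,100,6)"
```

```text
t 18.4 cur corner mm [ 67.8  75.  -25.1] F corner [-0.73 -0.19 -1.22] target [0.5869 0.224  0.0657]
1
[[ 0.     -0.0006 -0.0002  0.17    0.01    0.14  ]]
18.4 [0.5869 0.2241 0.065 ] [ 0.5007  0.643  -0.4028 -0.4167] [-0.55  0.2   0.15  1.98 -0.12  0.61  1.37] 0.004 [-0.29 -0.05 -1.41] 0.05589781971273825
```

View pics/s13.png

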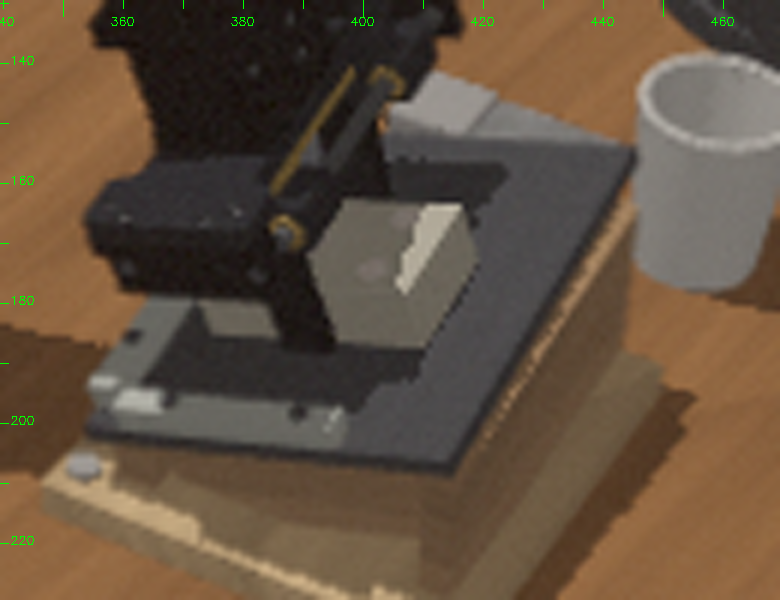

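>>> arm_command([
  [[0, 0.0007, 0, 0, 0, 0], [0, 0, 0, 0, 0, 0]],
])

```text
time: 18.62
ee_pos: [0.5872, 0.2242, 0.0645]
eef_rot: [0.501, 0.643, -0.403, -0.417]
ft_force: [-0.7, 0.6, -2.3]
width: 0.0558
```

>>> arm_command([
  [[0, 0.0007, 0, 0, 0, 0], [0, 0, 0, 0, 0, 0]],
])

```text
time: 18.78
ee_pos: [0.5874, 0.2244, 0.0638]
eef_rot: [0.501, 0.643, -0.403, -0.417]
ft_force: [0.0, 1.3, -1.7]
width: 0.0561
```

```bash
python3 goto.py 68 75 -24.5 1
```

```text
t 18.7833 cur corner mm [ 67.8  75.  -26.5] F corner [-0.4   1.03 -1.77] target [0.5869 0.224  0.0657]
1
[[ 0.     -0.002  -0.0002  0.18    0.01    0.14  ]]
```

>>> arm_command([
  [[0, 0.001, 0, 0, 0, 0], [0, 0, 0, 0, 0, 0]],
])

```text
time: 18.95
ee_pos: [0.5878, 0.2245, 0.0631]
eef_rot: [0.501, 0.643, -0.403, -0.417]
ft_force: [-1.8, -1.7, 2.4]
width: 0.0557
```

>>> arm_command([
  [[0, 0.001, 0, 0, 0, 0], [0, 0, 0, 0, 0, 0]],
])

```text
time: 19.12
ee_pos: [0.5882, 0.2247, 0.0623]
eef_rot: [0.501, 0.643, -0.403, -0.417]
ft_force: [-4.5, -1.7, 5.2]
width: 0.0558
```

Contact at about 8 N on the plate's normal. I ease back slightly so it barely rests, then let go.

>>> arm_command([
  [[0, -0.0009, 0, 0, 0, 0], [0, 0, 0, 0, 0, 0], [0, 0, 0, 0, 0, 0]],
])

```text
time: 19.37
ee_pos: [0.5879, 0.2246, 0.063]
eef_rot: [0.501, 0.643, -0.403, -0.417]
ft_force: [-1.9, -0.0, 2.1]
width: 0.0556
```

>>> arm_command([
  [[0, 0, 0, 0, 0, 0], [0, 0, 0, 0, 0, 0], [0, 0, 0, 0, 0, 0], [0, 0, 0, 0, 0, 0], [0, 0, 0, 0, 0, 0], [0, 0, 0, 0, 0, 0], [0, 0, 0, 0, 0, 0], [0, 0, 0, 0, 0, 0], [0, 0, 0, 0, 0, 0]],
], hand=1)

```text
time: 20.12
ee_pos: [0.5877, 0.2246, 0.0629]
eef_rot: [0.501, 0.643, -0.403, -0.417]
ft_force: [-1.0, 0.1, -0.1]
width: 0.0869
```

```bash
python3 snap.py wrist 14; python3 goto.py 68 75 -24.5 1
```

```text
20.1167 [0.5877 0.2246 0.0629] [ 0.5007  0.6431 -0.4027 -0.4167] [-0.55  0.21  0.15  1.98 -0.12  0.6   1.37] 0.002 [-0.95  0.15 -0.12] 0.08690964089975163
t 20.1667 cur corner mm [ 67.9  75.  -27.5] F corner [-0.36  0.11  0.62] target [0.5869 0.224  0.0657]
1
[[ 0.     -0.003  -0.0001  0.18    0.01    0.14  ]]
```

View pics/wrist14.png

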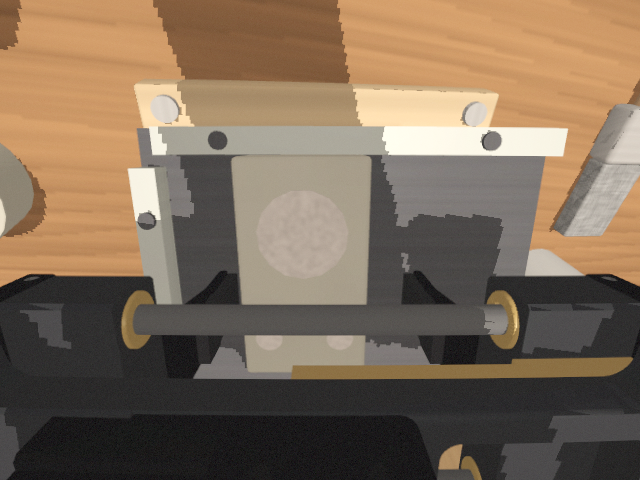

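The mould slid down onto the fence, straight (near edge at row 156, parallel), and is still clear of the stop. I retract straight up the normal, then close and go to the +y side to push.

>>> arm_command([
  [[0, -0.004, 0, 0, 0, 0], [0, -0.008, 0, 0, 0, 0], [0, -0.01, 0, 0, 0, 0], [0, -0.01, 0, 0, 0, 0], [0, -0.01, 0, 0, 0, 0], [0, -0.006, 0, 0, 0, 0], [0, 0, 0, 0, 0, 0]],
])

```text
time: 20.75
ee_pos: [0.5735, 0.2163, 0.11]
eef_rot: [0.501, 0.644, -0.402, -0.416]
ft_force: [0.2, -0.3, -0.8]
width: 0.0868
```

```bash
python3 goto.py 48 124 20 6 10; python3 snap.py wrist 15; python3 -c "
from crop import crop
crop('pics/wrist15.png','pics/w15.png',150,110,260,195,3)"
```

```text
t 20.75 cur corner mm [69.  75.2 22.4] F corner [-0.12 -0.4  -0.81] target [0.5471 0.2624 0.1073]
6
[[ 0.0081  0.0004  0.0035  0.06   -0.      1.7   ]
 [ 0.0081  0.0002  0.0035  0.06   -0.      1.7   ]
 [ 0.0081 -0.0001  0.0035  0.06   -0.      1.7   ]
 [ 0.0081 -0.0003  0.0035  0.06   -0.      1.7   ]
 [ 0.0081 -0.0005  0.0035  0.06   -0.      1.7   ]
 [ 0.0081 -0.0008  0.0035  0.06   -0.      1.7   ]]
20.75 [0.5735 0.2163 0.11  ] [ 0.501   0.6438 -0.4016 -0.4162] [-0.56  0.11  0.15  1.98 -0.09  0.69  1.35] 0.031 [ 0.19 -0.27 -0.85] 0.08677284284616239
```

View pics/w15.png

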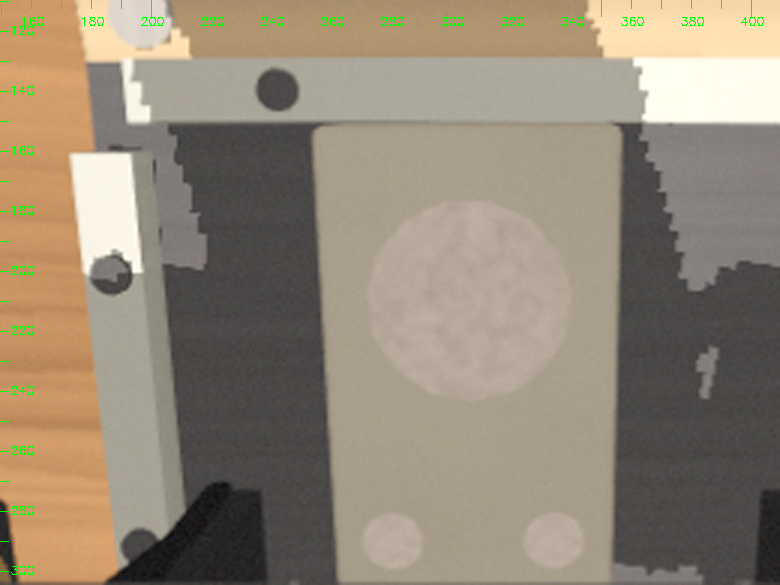

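The mould sits square on the fence, with its +y face at y≈95. I close the fingers while moving to the +y side with a 10° tip-forward tilt.

>>> arm_command([
  [[0.0081, 0.0004, 0.0035, 0.06, 0, 1.7], [0.0081, 0.0002, 0.0035, 0.06, 0, 1.7], [0.0081, -0.0001, 0.0035, 0.06, 0, 1.7], [0.0081, -0.0003, 0.0035, 0.06, 0, 1.7], [0.0081, -0.0005, 0.0035, 0.06, 0, 1.7], [0.0081, -0.0008, 0.0035, 0.06, 0, 1.7], [0, 0, 0, 0, 0, 0], [0, 0, 0, 0, 0, 0], [0, 0, 0, 0, 0, 0], [0, 0, 0, 0, 0, 0], [0, 0, 0, 0, 0, 0], [0, 0, 0, 0, 0, 0]],
], hand=0)

```text
time: 21.8
ee_pos: [0.547, 0.2612, 0.1051]
eef_rot: [0.555, 0.594, -0.44, -0.381]
ft_force: [0.7, -0.2, 0.1]
width: 0.0151
```

```bash
python3 goto.py 48 124 -22 6 10; python3 snap.py wrist 16; python3 snap.py side 16;python3 -c "
from crop import crop
crop('pics/side16.png','pics/s16.png',340,110,130,100,6)"
```

```text
t 21.8 cur corner mm [ 47.  122.5  18.2] F corner [ 0.67 -0.28 -0.12] target [0.56   0.2696 0.0679]
6
[[ 0.0014  0.0066 -0.0002 -0.03   -0.01   -0.01  ]
 [ 0.0014  0.0066 -0.0002 -0.03   -0.01   -0.01  ]
 [ 0.0014  0.0066 -0.0002 -0.03   -0.01   -0.01  ]
 [ 0.0014  0.0066 -0.0002 -0.03   -0.01   -0.01  ]
 [ 0.0014  0.0066 -0.0002 -0.03   -0.01   -0.01  ]
 [ 0.0014  0.0066 -0.0002 -0.03   -0.01   -0.01  ]]
21.8 [0.547  0.2612 0.1051] [ 0.5549  0.5944 -0.4399 -0.3811] [-0.75  0.15  0.12  1.93  0.25  0.81  0.88] 0.007 [ 0.71 -0.18  0.07] 0.015123636318114541
21.85 [0.5469 0.2614 0.105 ] [ 0.5548  0.5945 -0.4399 -0.3811] [-0.75  0.15  0.11  1.93  0.25  0.81  0.88] 0.005 [-0.31  0.05 -0.86] 0.010962784022570986
```

View pics/wrist16.png

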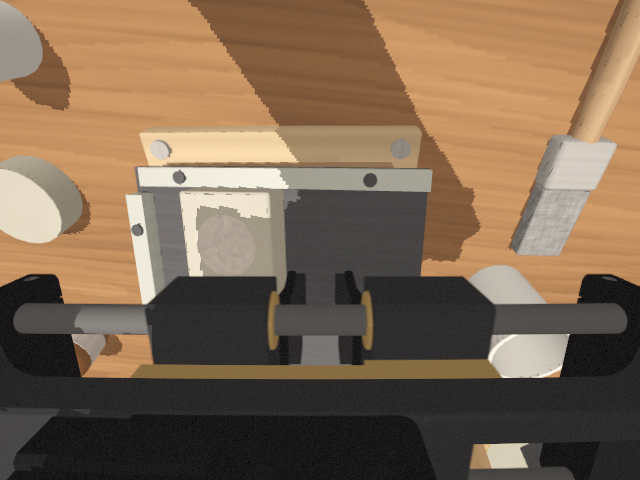

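View pics/s16.png

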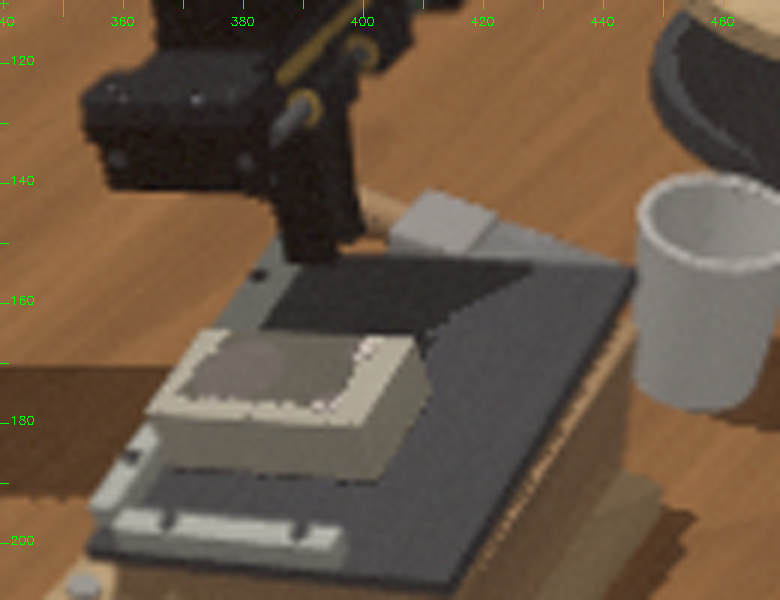

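>>> arm_command([
  [[0.0012, 0.0066, -0.0002, 0, 0, 0], [0.0012, 0.0066, -0.0002, 0, 0, 0], [0.0012, 0.0066, -0.0002, 0, 0, 0], [0.0012, 0.0066, -0.0002, 0, 0, 0], [0.0012, 0.0066, -0.0002, 0, 0, 0], [0.0012, 0.0056, -0.0002, 0, 0, 0], [0, 0, 0, 0, 0, 0], [0, 0, 0, 0, 0, 0]],
])

```text
time: 22.57
ee_pos: [0.5594, 0.2692, 0.0681]
eef_rot: [0.555, 0.594, -0.441, -0.381]
ft_force: [0.3, -0.4, 0.1]
width: 0.0004
```

```bash
python3 goto.py 48 103 -22 6 10; python3 snap.py wrist 17; python3 snap.py side 17;python3 -c "
from crop import crop
crop('pics/side17.png','pics/s17.png',340,110,130,100,6)"
```

```text
t 22.5667 cur corner mm [ 47.5 123.7 -21.6] F corner [ 0.26 -0.42  0.13] target [0.5631 0.249  0.0652]
6
[[-0.0034  0.0007 -0.0001 -0.04    0.     -0.02  ]
 [-0.0034  0.0007 -0.0001 -0.04    0.     -0.02  ]
 [-0.0034  0.0007 -0.0001 -0.04    0.     -0.02  ]
 [-0.0034  0.0007 -0.0001 -0.04    0.     -0.02  ]
 [-0.0034  0.0007 -0.0001 -0.04    0.     -0.02  ]
 [-0.0034  0.0007 -0.0001 -0.04    0.     -0.02  ]]
22.5667 [0.5594 0.2692 0.0681] [ 0.5545  0.5945 -0.4406 -0.3808] [-0.75  0.23  0.12  1.93  0.25  0.74  0.87] 0.017 [ 0.27 -0.41  0.15] 0.00038038975817952157
22.6167 [0.5596 0.2692 0.0685] [ 0.5546  0.5946 -0.4403 -0.3808] [-0.75  0.23  0.12  1.93  0.25  0.74  0.87] 0.009 [1.01 0.4  0.24] 0.0006351725365027044
```

View pics/wrist17.png

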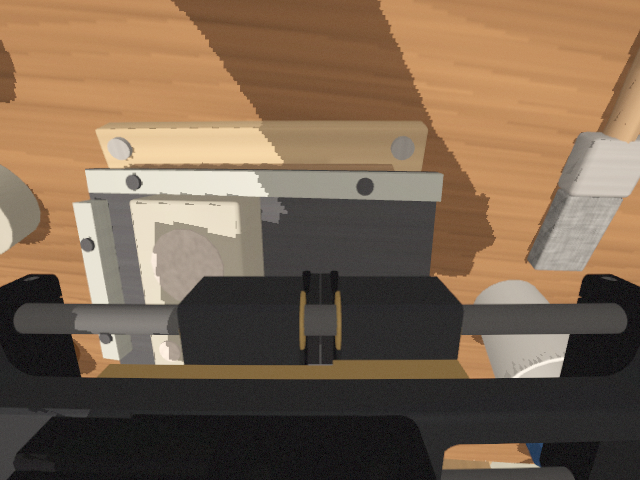

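View pics/s17.png

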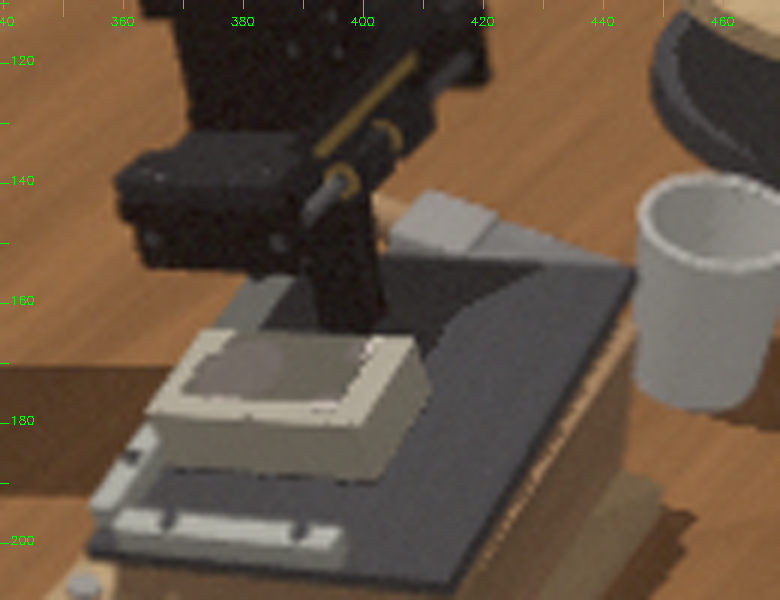

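Clear on the +y side. I approach in pure −y.

>>> arm_command([
  [[-0.0034, 0.0006, 0, 0, 0, 0], [-0.0034, 0.0006, 0, 0, 0, 0], [-0.0034, 0.0006, 0, 0, 0, 0], [-0.0034, 0.0006, 0, 0, 0, 0], [-0.0034, 0.0006, 0, 0, 0, 0], [-0.0025, 0.0004, 0, 0, 0, 0], [-0.0025, 0.0004, 0, 0, 0, 0], [-0.0025, 0.0004, 0, 0, 0, 0], [0, 0, 0, 0, 0, 0]],
])

```text
time: 23.42
ee_pos: [0.5633, 0.2442, 0.0654]
eef_rot: [0.555, 0.594, -0.44, -0.381]
ft_force: [0.4, -0.6, -1.3]
width: 0.0007
```

```bash
python3 goto.py 48 60.5 -22 1 10; python3 snap.py wrist 18; python3 snap.py side 18;python3 -c "
from crop import crop
crop('pics/side18.png','pics/s18.png',340,110,130,100,6)"
```

```text
t 23.4167 cur corner mm [ 47.8  98.3 -21. ] F corner [-0.09 -0.82 -1.23] target [0.5695 0.2074 0.0596]
1
[[-0.037   0.0076 -0.0003 -0.19   -0.02   -0.08  ]]
23.4167 [0.5633 0.2442 0.0654] [ 0.5548  0.5945 -0.4402 -0.3809] [-0.72  0.21  0.13  1.95  0.24  0.72  0.92] 0.01 [ 0.41 -0.61 -1.29] 0.0007410495623510339
23.4667 [0.5633 0.2446 0.0654] [ 0.5547  0.5946 -0.4402 -0.3809] [-0.72  0.21  0.13  1.95  0.24  0.72  0.92] 0.004 [-0.75  0.26  0.04] 0.0001676946155541821
```

View pics/s18.png

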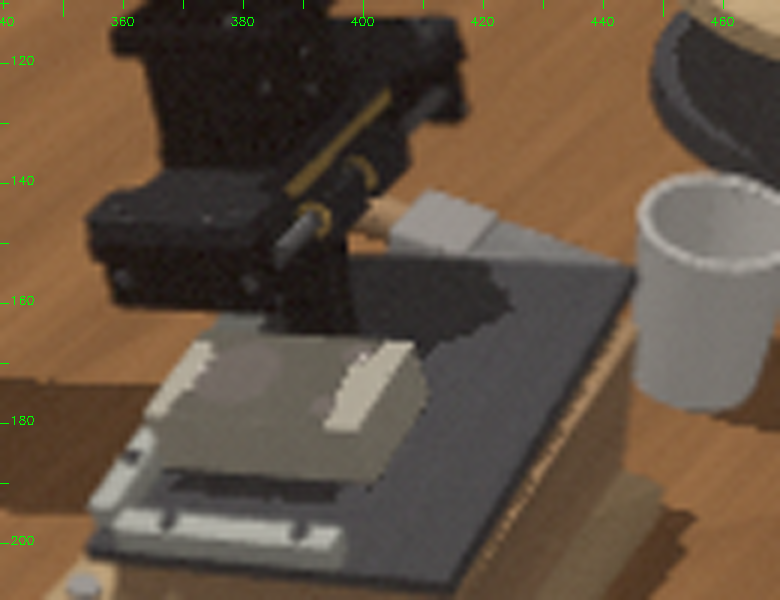

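View pics/wrist18.png

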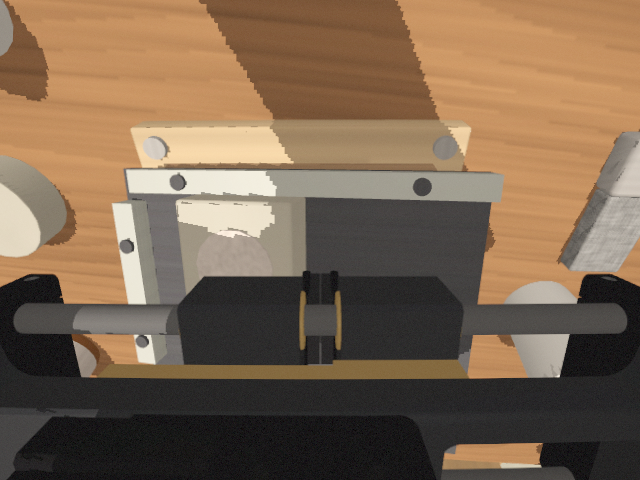

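The fingertip is at the mould's side face. I push slowly along the fence.

>>> arm_command([
  [[-0.002, 0.0003, 0, 0, 0, 0], [-0.002, 0.0003, 0, 0, 0, 0], [-0.0025, 0.0005, 0, 0, 0, 0], [-0.0025, 0.0005, 0, 0, 0, 0], [-0.0025, 0.0005, 0, 0, 0, 0], [-0.0025, 0.0005, 0, 0, 0, 0], [-0.0025, 0.0005, 0, 0, 0, 0], [-0.0025, 0.0005, 0, 0, 0, 0], [-0.0025, 0.0005, 0, 0, 0, 0], [-0.0025, 0.0005, 0, 0, 0, 0], [0, 0, 0, 0, 0, 0]],
])

```text
time: 24.43
ee_pos: [0.5671, 0.2202, 0.0619]
eef_rot: [0.555, 0.594, -0.44, -0.381]
ft_force: [0.2, 0.5, 0.1]
width: 0.0007
```

```bash
python3 goto.py 48 60.5 -22 1 10; python3 snap.py wrist 19; python3 snap.py side 19;python3 -c "
from crop import crop
crop('pics/side19.png','pics/s19.png',340,110,130,100,6)"
```

```text
t 24.4333 cur corner mm [ 47.8  73.7 -21.4] F corner [ 0.3   0.51 -0.06] target [0.5695 0.2074 0.0596]
1
[[-0.0129  0.0029 -0.0002 -0.19   -0.02   -0.09  ]]
24.4333 [0.5671 0.2202 0.0619] [ 0.5548  0.5944 -0.4402 -0.3809] [-0.68  0.2   0.14  1.98  0.23  0.7   0.97] 0.012 [0.22 0.54 0.11] 0.000664455419575833
24.4833 [0.5671 0.2205 0.0619] [ 0.5548  0.5945 -0.4402 -0.3809] [-0.68  0.2   0.14  1.98  0.23  0.7   0.97] 0.006 [ 0.1  -0.04 -0.07] 0.0003683695693347515
```

View pics/s19.png

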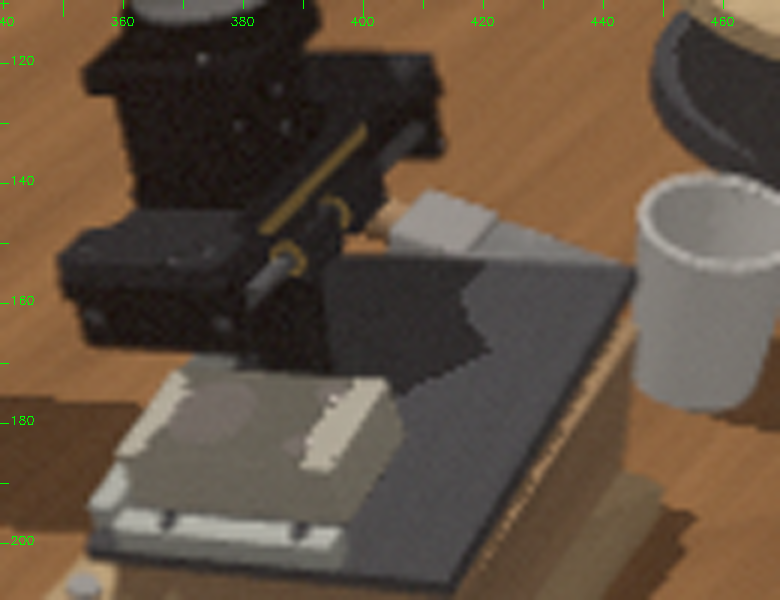

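View pics/wrist19.png

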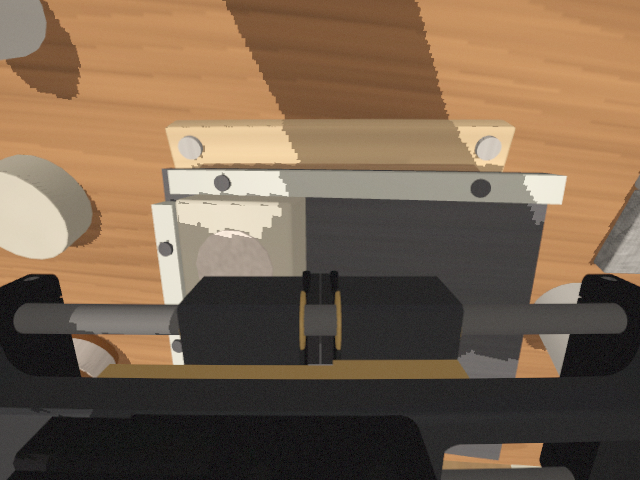

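The mould follows the finger squarely along the fence and is close to the stop. Smaller steps now.

>>> arm_command([
  [[-0.002, 0.0003, 0, 0, 0, 0], [-0.002, 0.0003, 0, 0, 0, 0], [-0.001, 0.0002, 0, 0, 0, 0], [0, 0, 0, 0, 0, 0]],
])

```text
time: 24.87
ee_pos: [0.5678, 0.2157, 0.0614]
eef_rot: [0.555, 0.595, -0.44, -0.381]
ft_force: [0.4, -0.5, 0.2]
width: 0.0004
```

>>> arm_command([
  [[-0.001, 0.0002, 0, 0, 0, 0], [-0.001, 0.0002, 0, 0, 0, 0], [0, 0, 0, 0, 0, 0]],
])

```text
time: 25.12
ee_pos: [0.5681, 0.2139, 0.0611]
eef_rot: [0.555, 0.595, -0.44, -0.381]
ft_force: [-0.0, 0.5, -0.0]
width: 0.0003
```

```bash
python3 goto.py 48 60.5 -22 1 10; python3 snap.py wrist 20; python3 -c "
from crop import crop
crop('pics/wrist20.png','pics/w20.png',150,160,160,120,5)"
```

```text
t 25.1167 cur corner mm [ 47.8  67.2 -21.3] F corner [ 0.03  0.48 -0.1 ] target [0.5695 0.2074 0.0596]
1
[[-0.0065  0.0019 -0.0002 -0.18   -0.     -0.07  ]]
25.1167 [0.5681 0.2139 0.0611] [ 0.5546  0.5947 -0.4402 -0.3808] [-0.67  0.2   0.14  1.98  0.22  0.69  0.98] 0.006 [-0.01  0.49 -0.02] 0.00026687104469206506
```

View pics/w20.png

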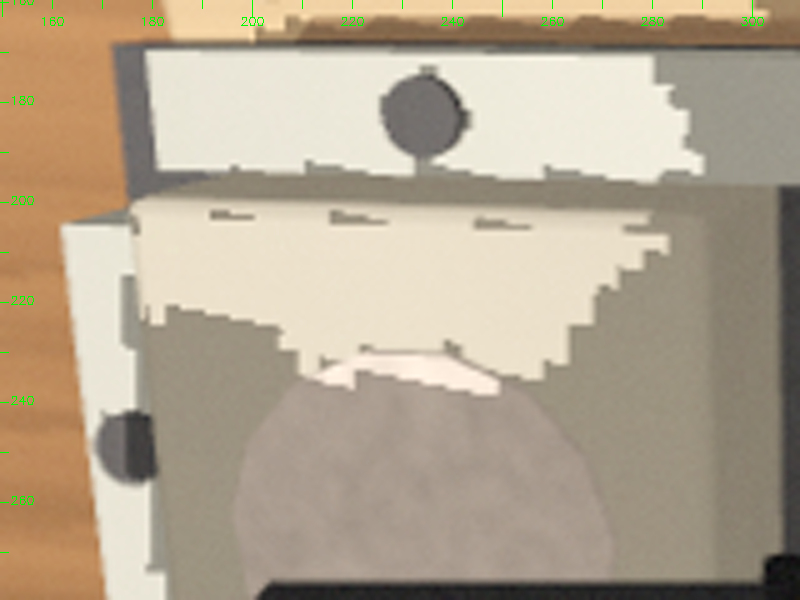

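>>> arm_command([
  [[-0.001, 0.0002, 0, 0, 0, 0], [-0.001, 0.0002, 0, 0, 0, 0], [0, 0, 0, 0, 0, 0]],
])

```text
time: 25.42
ee_pos: [0.5685, 0.2118, 0.0608]
eef_rot: [0.555, 0.595, -0.44, -0.381]
ft_force: [-0.2, 0.5, 0.2]
width: 0.0003
```

>>> arm_command([
  [[-0.001, 0.0002, 0, 0, 0, 0], [0, 0, 0, 0, 0, 0]],
])

```text
time: 25.58
ee_pos: [0.5686, 0.2109, 0.0606]
eef_rot: [0.555, 0.595, -0.44, -0.381]
ft_force: [-0.5, 0.0, -0.1]
width: 0.0006
```

>>> arm_command([
  [[-0.001, 0.0002, 0, 0, 0, 0], [0, 0, 0, 0, 0, 0]],
])

```text
time: 25.75
ee_pos: [0.5688, 0.2099, 0.0605]
eef_rot: [0.555, 0.595, -0.44, -0.381]
ft_force: [-1.2, 0.1, -0.5]
width: 0.0004
```

>>> arm_command([
  [[-0.001, 0.0002, 0, 0, 0, 0], [0, 0, 0, 0, 0, 0]],
])

```text
time: 25.92
ee_pos: [0.5689, 0.2089, 0.0603]
eef_rot: [0.555, 0.595, -0.44, -0.381]
ft_force: [-0.3, -0.7, 0.2]
width: 0.0004
```

>>> arm_command([
  [[-0.001, 0.0002, 0, 0, 0, 0], [0, 0, 0, 0, 0, 0]],
])

```text
time: 26.08
ee_pos: [0.5691, 0.2079, 0.0601]
eef_rot: [0.555, 0.595, -0.44, -0.381]
ft_force: [-0.3, 0.7, -0.2]
width: 0.0005
```

>>> arm_command([
  [[-0.0007, 0.0001, 0, 0, 0, 0], [0, 0, 0, 0, 0, 0]],
])

```text
time: 26.25
ee_pos: [0.5691, 0.2072, 0.0601]
eef_rot: [0.555, 0.595, -0.44, -0.381]
ft_force: [-0.2, 0.2, 0.4]
width: 0.0005
```

>>> arm_command([
  [[-0.0007, 0.0001, 0, 0, 0, 0], [0, 0, 0, 0, 0, 0]],
])

```text
time: 26.42
ee_pos: [0.5692, 0.2067, 0.0601]
eef_rot: [0.555, 0.595, -0.44, -0.381]
ft_force: [-0.2, 0.0, 0.0]
width: 0.0004
```

>>> arm_command([
  [[-0.0007, 0.0001, 0, 0, 0, 0], [0, 0, 0, 0, 0, 0]],
])

```text
time: 26.58
ee_pos: [0.5693, 0.2066, 0.0601]
eef_rot: [0.554, 0.595, -0.44, -0.381]
ft_force: [-0.8, 2.5, 0.8]
width: 0.0006
```

```bash
python3 goto.py 48 60.5 -22 1 10; python3 snap.py wrist 21; python3 -c "
from crop import crop
crop('pics/wrist21.png','pics/w21.png',150,160,190,130,4)"
```

```text
t 26.5833 cur corner mm [ 47.8  59.8 -21.4] F corner [-0.23  2.7   0.56] target [0.5695 0.2074 0.0596]
1
[[ 0.0008  0.0005 -0.0002 -0.16    0.03   -0.02  ]]
26.5833 [0.5693 0.2066 0.0601] [ 0.5543  0.5951 -0.4401 -0.3808] [-0.66  0.2   0.15  1.99  0.22  0.68  1.  ] 0.003 [-0.79  2.53  0.8 ] 0.0006060303165630952
```

View pics/w21.png

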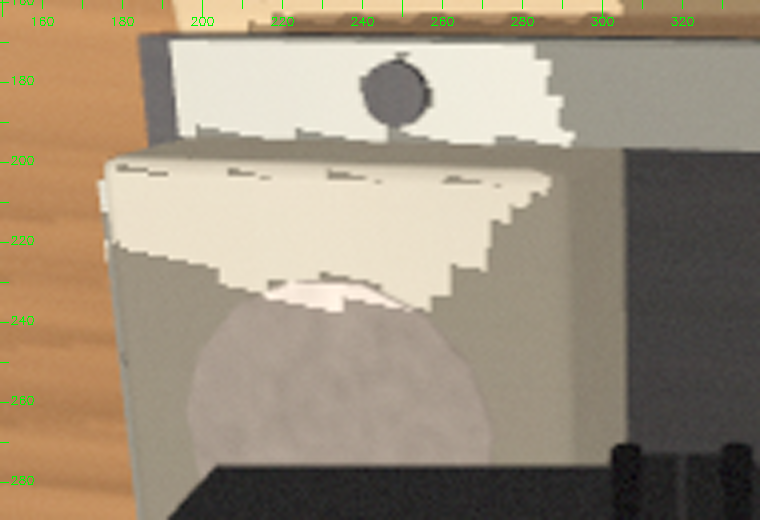

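First contact with the stop, at 2.7 N. I build up gently to 10 N.

>>> arm_command([
  [[-0.0007, 0.0001, 0, 0, 0, 0], [0, 0, 0, 0, 0, 0]],
])

```text
time: 26.8
ee_pos: [0.5694, 0.2064, 0.0601]
eef_rot: [0.554, 0.595, -0.44, -0.381]
ft_force: [-1.4, 5.2, 0.4]
width: 0.0001
```

>>> arm_command([
  [[-0.0005, 0.0001, 0, 0, 0, 0], [0, 0, 0, 0, 0, 0]],
])

```text
time: 26.97
ee_pos: [0.5694, 0.2063, 0.0601]
eef_rot: [0.554, 0.596, -0.44, -0.381]
ft_force: [-1.3, 5.5, 0.5]
width: 0.0003
```

```bash
python3 goto.py 48 60.5 -22 1 10|head -1
```

```text
t 26.9667 cur corner mm [ 47.8  59.6 -21.4] F corner [-0.53  5.68 -0.07] target [0.5695 0.2074 0.0596]
```

>>> arm_command([
  [[-0.0006, 0, 0, 0, 0, 0], [0, 0, 0, 0, 0, 0]],
])

```text
time: 27.13
ee_pos: [0.5694, 0.2063, 0.0601]
eef_rot: [0.554, 0.596, -0.44, -0.381]
ft_force: [-1.4, 8.3, -0.7]
width: 0.0002
```

>>> arm_command([
  [[-0.0004, 0, 0, 0, 0, 0], [0, 0, 0, 0, 0, 0], [0, 0, 0, 0, 0, 0]],
])

```text
time: 27.38
ee_pos: [0.5694, 0.2062, 0.0602]
eef_rot: [0.554, 0.596, -0.44, -0.381]
ft_force: [-1.9, 9.0, -0.1]
width: 0.0002
```

```bash
python3 goto.py 48 60.5 -22 1 10|head -1
```

```text
t 27.3833 cur corner mm [ 47.9  59.5 -21.2] F corner [-0.93  9.07 -1.03] target [0.5695 0.2074 0.0596]
```

>>> arm_command([
  [[-0.0003, 0, 0, 0, 0, 0], [0, 0, 0, 0, 0, 0], [0, 0, 0, 0, 0, 0], [0, 0, 0, 0, 0, 0], [0, 0, 0, 0, 0, 0], [0, 0, 0, 0, 0, 0]],
])

```text
time: 27.88
ee_pos: [0.5693, 0.2062, 0.0602]
eef_rot: [0.553, 0.596, -0.44, -0.381]
ft_force: [-1.6, 10.0, 0.6]
width: 0.0006
```

>>> arm_command([
  [[0, 0, 0, 0, 0, 0], [0, 0, 0, 0, 0, 0], [0, 0, 0, 0, 0, 0], [0, 0, 0, 0, 0, 0], [0, 0, 0, 0, 0, 0], [0, 0, 0, 0, 0, 0], [0, 0, 0, 0, 0, 0], [0, 0, 0, 0, 0, 0]],
])

```text
time: 28.55
ee_pos: [0.5694, 0.2061, 0.0602]
eef_rot: [0.553, 0.596, -0.44, -0.381]
ft_force: [-1.6, 8.5, 0.2]
width: 0.0004
```

```bash
python3 goto.py 48 60.5 -22 1 10|head -1;python3 snap.py side 22;python3 snap.py scene 22;python3 snap.py wrist 22;python3 -c "
from crop import crop
crop('pics/side22.png','pics/s22.png',340,110,130,100,6)
crop('pics/wrist22.png','pics/w22.png',150,160,190,130,4)"
```

```text
t 28.55 cur corner mm [ 47.9  59.4 -21.2] F corner [-0.62  8.64 -0.79] target [0.5695 0.2074 0.0596]
28.55 [0.5694 0.2061 0.0602] [ 0.5535  0.5961 -0.4398 -0.3807] [-0.66  0.19  0.15  1.99  0.21  0.68  1.01] 0.003 [-1.65  8.54  0.19] 0.00040236003450016693
28.6 [0.5694 0.2062 0.0602] [ 0.5534  0.5961 -0.4398 -0.3807] [-0.66  0.19  0.15  1.99  0.21  0.68  1.01] 0.001 [-1.36  9.   -0.55] 0.0006690000477130034
28.65 [0.5694 0.2061 0.0602] [ 0.5534  0.5961 -0.4398 -0.3806] [-0.66  0.19  0.15  1.99  0.21  0.68  1.01] 0.001 [-2.19  9.35  0.69] 0.00026791230584412854
```

View pics/s22.png

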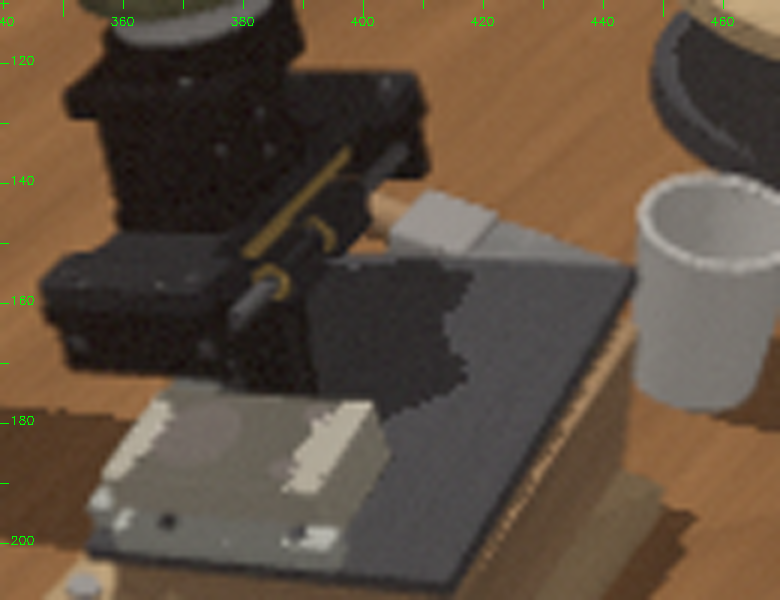

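View pics/w22.png

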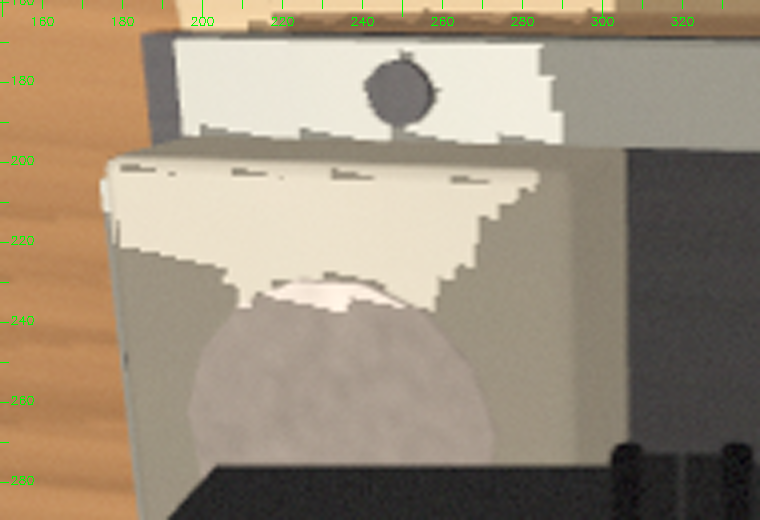

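Held above 8.5 N for over a second. The side force is slightly uphill (0.6 N), so I nudge a little downslope and a bit firmer, and hold once more so it seats in both directions.

>>> arm_command([
  [[-0.0003, 0, 0.0005, 0, 0, 0], [0, 0, 0.0003, 0, 0, 0], [0, 0, 0, 0, 0, 0], [0, 0, 0, 0, 0, 0], [0, 0, 0, 0, 0, 0], [0, 0, 0, 0, 0, 0]],
])

```text
time: 29.2
ee_pos: [0.5692, 0.2061, 0.0605]
eef_rot: [0.554, 0.597, -0.439, -0.38]
ft_force: [-0.5, 9.2, 1.0]
width: 0.0005
```

```bash
python3 goto.py 48 60.5 -22 1 10|head -1
```

```text
t 29.2 cur corner mm [ 47.9  59.4 -20.9] F corner [ 0.83  9.23 -0.48] target [0.5695 0.2074 0.0596]
```

>>> arm_command([
  [[0, 0, 0, 0, 0, 0], [0, 0, 0, 0, 0, 0], [0, 0, 0, 0, 0, 0], [0, 0, 0, 0, 0, 0], [0, 0, 0, 0, 0, 0], [0, 0, 0, 0, 0, 0], [0, 0, 0, 0, 0, 0], [0, 0, 0, 0, 0, 0], [0, 0, 0, 0, 0, 0], [0, 0, 0, 0, 0, 0]],
])

```text
time: 30.03
ee_pos: [0.5692, 0.2061, 0.0604]
eef_rot: [0.554, 0.597, -0.439, -0.38]
ft_force: [-0.1, 8.8, 0.5]
width: 0.0003
```

```bash
python3 goto.py 48 75 -22 1 10
```

```text
t 30.0333 cur corner mm [ 47.8  59.4 -20.9] F corner [ 0.96  8.72 -0.97] target [0.5674 0.2216 0.0615]
1
[[ 0.0156 -0.0016 -0.0002 -0.05    0.11    0.15  ]]
```

>>> arm_command([
  [[-0.0004, 0, 0, 0, 0, 0], [0, 0, 0, 0, 0, 0], [0, 0, 0, 0, 0, 0]],
])

```text
time: 30.28
ee_pos: [0.5693, 0.206, 0.0606]
eef_rot: [0.553, 0.597, -0.439, -0.38]
ft_force: [-1.0, 10.8, 0.6]
width: 0.0005
```

>>> arm_command([
  [[0, 0, 0, 0, 0, 0], [0, 0, 0, 0, 0, 0], [0, 0, 0, 0, 0, 0], [0, 0, 0, 0, 0, 0], [0, 0, 0, 0, 0, 0], [0, 0, 0, 0, 0, 0], [0, 0, 0, 0, 0, 0]],
])

```text
time: 30.87
ee_pos: [0.5692, 0.206, 0.0605]
eef_rot: [0.553, 0.597, -0.439, -0.38]
ft_force: [-0.8, 10.8, 0.2]
width: 0.0004
```

>>> arm_command([
  [[0, 0, 0, 0, 0, 0], [0, 0, 0, 0, 0, 0], [0, 0, 0, 0, 0, 0], [0, 0, 0, 0, 0, 0], [0, 0, 0, 0, 0, 0]],
])

```text
time: 31.28
ee_pos: [0.5692, 0.206, 0.0605]
eef_rot: [0.553, 0.597, -0.439, -0.38]
ft_force: [-1.5, 10.4, 0.6]
width: 0.0006
```

Held at 10–11 N for over 1 s. Now I back straight off in +y and then up.

>>> arm_command([
  [[0.001, -0.0002, 0, 0, 0, 0], [0.001, -0.0002, 0, 0, 0, 0], [0.0015, -0.0003, 0, 0, 0, 0], [0.003, -0.0005, 0, 0, 0, 0], [0.005, -0.001, 0, 0, 0, 0], [0.005, -0.001, 0, 0, 0, 0], [0.004, -0.001, 0, 0, 0, 0], [0, -0.005, 0, 0, 0, 0], [0, -0.01, 0, 0, 0, 0], [0, -0.015, 0, 0, 0, 0], [0, -0.02, 0, 0, 0, 0], [0, -0.02, 0, 0, 0, 0]],
])

```text
time: 32.28
ee_pos: [0.5424, 0.2228, 0.1303]
eef_rot: [0.555, 0.594, -0.44, -0.381]
ft_force: [0.5, 0.2, -0.2]
width: 0.0003
```

>>> arm_command([
  [[0, -0.02, -0.01, 0, 0, -1.7], [0, -0.02, -0.01, 0, 0, -1.7], [-0.01, -0.02, -0.005, 0, 0, -1.7], [-0.01, -0.02, 0, 0, 0, -1.7], [-0.005, -0.01, 0, 0, 0, -1.7], [0, 0, 0, 0, 0, -1.5], [0, 0, 0, 0, 0, 0], [0, 0, 0, 0, 0, 0]],
])

```text
time: 32.95
ee_pos: [0.5407, 0.196, 0.2217]
eef_rot: [0.501, 0.641, -0.405, -0.418]
ft_force: [-0.3, -0.4, 0.0]
width: 0.0005
```

```bash
python3 goto.py 50 60 60 1|head -1;python3 snap.py side 23;python3 snap.py scene 23;python3 snap.py wrist 23;python3 -c "
from crop import crop
crop('pics/side23.png','pics/s23.png',340,130,130,100,6)"
```

```text
t 32.95 cur corner mm [ 72.4  74.9 140.6] F corner [-0.3  -0.32  0.18] target [0.5464 0.193  0.137 ]
32.95 [0.5407 0.196  0.2217] [ 0.5011  0.6406 -0.4051 -0.4178] [-0.62 -0.08  0.21  1.91 -0.02  0.95  1.3 ] 0.02 [-0.29 -0.37  0.03] 0.0004609953674732977
33.0 [0.5404 0.1967 0.2213] [ 0.5007  0.6406 -0.4056 -0.4176] [-0.62 -0.08  0.21  1.91 -0.02  0.95  1.3 ] 0.015 [ 0.85  0.56 -0.72] 0.00041974240050174827
33.05 [0.5404 0.197  0.221 ] [ 0.5005  0.6407 -0.4059 -0.4175] [-0.62 -0.08  0.2   1.91 -0.02  0.95  1.3 ] 0.012 [-0.36  0.33 -0.92] 0.0005063333322131024
```

View pics/s23.png

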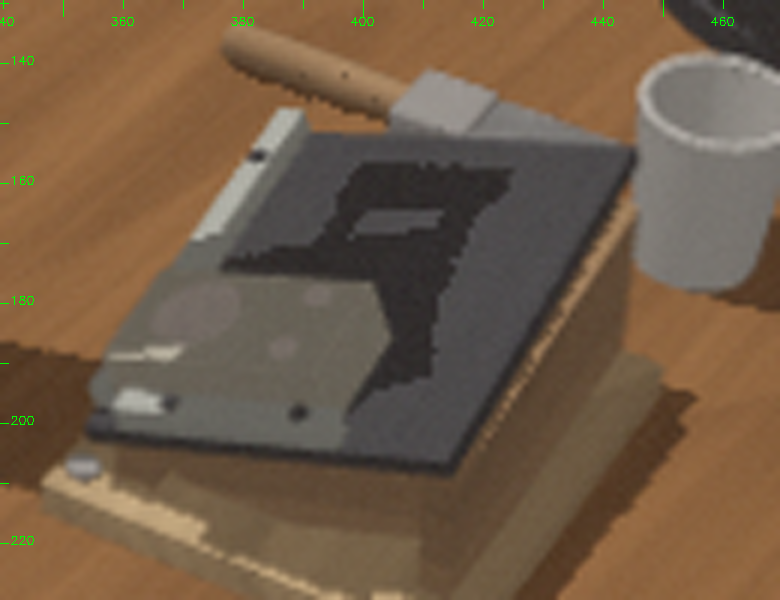

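View pics/wrist23.png

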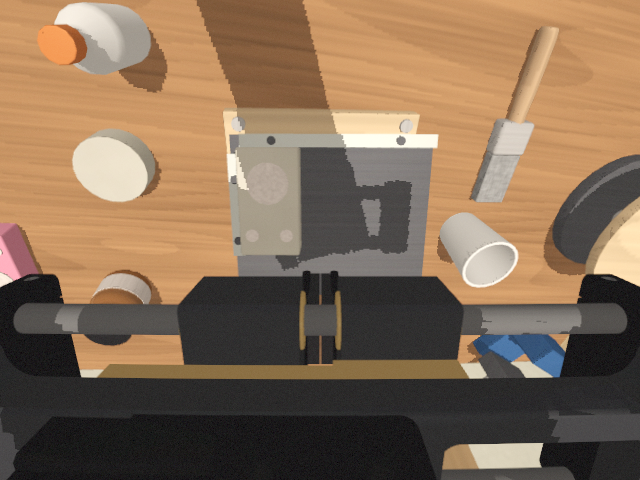

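Run:
```python
from fit1 import *
from crop import crop
crop('pics/wrist23.png','pics/w23.png',220,125,100,140,4)
W=wcam("wrist23")
# align jig in this view by its own marks (fence ends) using jig2 + small refit is done by eye
R,o=pickle.load(open("jig2.pkl","rb"))
m=np.array([(0,0,30),(0,56,30),(100,56,30),(100,0,30)])/1e3
j=np.array([(-12,0,12),(0,184,12),(106,-12,12),(106,0,12),(154,184,0)])/1e3
print("home",proj(W,m@R.T+o).round(1).tolist());print("jig",proj(W,j@R.T+o).round(1).tolist())
```

```text
home [[234.1, 146.8], [298.1, 146.8], [299.6, 255.9], [240.7, 255.8]]
jig [[238.1, 133.5], [436.9, 147.6], [233.3, 255.9], [245.1, 256.0], [420.0, 295.0]]
```

View pics/w23.png

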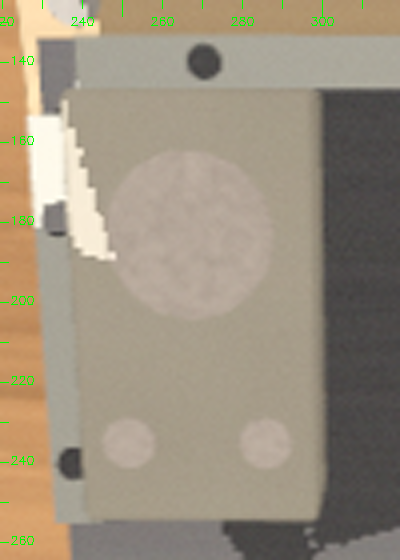

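By eye and by projection it sits in the corner to within about 1 px. I take one closer look to rule out a small rotation.

>>> arm_command([
  [[0.001, 0.015, 0, 0, 0, 0], [0.001, 0.02, 0, 0, 0, 0], [0.001, 0.02, 0, 0, 0, 0], [0.001, 0.02, 0, 0, 0, 0], [0, 0.01, 0, 0, 0, 0], [0, 0, 0, 0, 0, 0], [0, 0, 0, 0, 0, 0]],
])

```text
time: 33.68
ee_pos: [0.5657, 0.2151, 0.1418]
eef_rot: [0.5, 0.641, -0.406, -0.418]
ft_force: [0.5, -0.5, 0.6]
width: 0.0004
```

```bash
python3 snap.py wrist 24
python3 - <<'E'
from crop import crop
crop('pics/wrist24.png','pics/w24.png',180,130,160,150,5)
E
```

```text
33.6833 [0.5657 0.2151 0.1418] [ 0.5004  0.6405 -0.406  -0.4177] [-0.62  0.06  0.21  1.95 -0.07  0.78  1.33] 0.028 [ 0.5  -0.5   0.56] 0.0003509369248172147
```

View pics/w24.png

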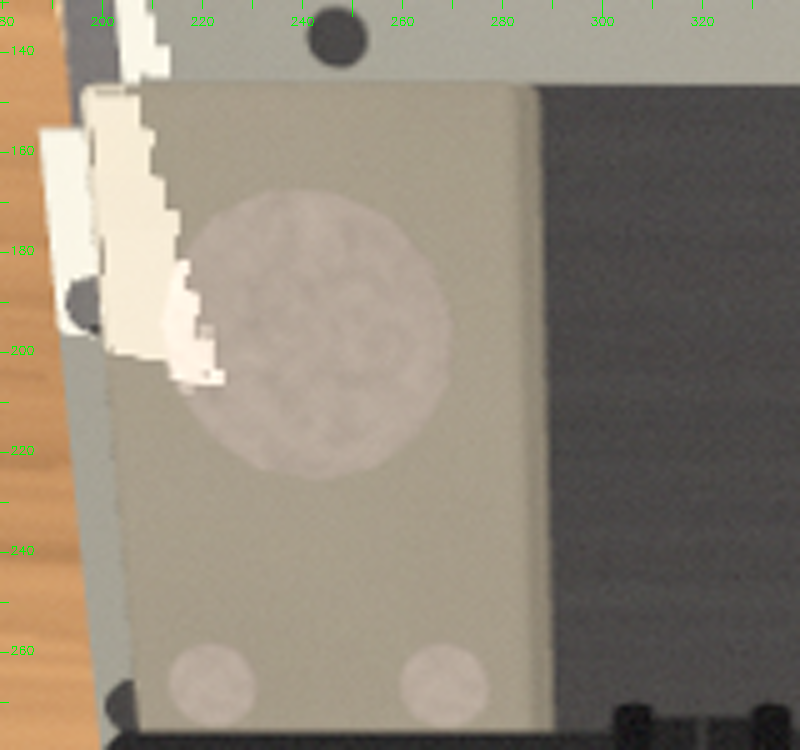

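Run:
```python
from fit1 import *
W=wcam("wrist24");R,o=pickle.load(open("jig2.pkl","rb"))
P=lambda x,y,z:proj(W,[R@(np.array([x,y,z])/1e3)+o])[0]
def atrow(y,z,row):
    from scipy.optimize import brentq
    x=brentq(lambda x:P(x,y,z)[1]-row,-30,200);return round(P(x,y,z)[0],1)
print("stop6",P(6,-12,12),"obs 187.5,155.1")
for row,obs in((160,None),(200,None),(275.5,(199.5,207.1,290.1))):
    print(row,"stop outer",atrow(-12,12,row),"mould L top",atrow(0,30,row),"mould R bot",atrow(56,0,row),obs)
print("near corner L",P(0,0,30),"obs 195.9,146.9","R",P(0,56,30),"Rbot",P(0,56,0),"obs 287.5,146.9")
```

```text
stop6 [187.39211156 155.42349779] obs 187.5,155.1
160 stop outer 187.8 mould L top 195.7 mould R bot 288.1 None
200 stop outer 191.6 mould L top 199.2 mould R bot 289.0 None
275.5 stop outer 199.0 mould L top 206.2 mould R bot 290.7 (199.5, 207.1, 290.1)
near corner L [194.48438679 145.98980401] obs 195.9,146.9 R [283.4836565  145.84562239] Rbot [287.85625897 146.41485432] obs 287.5,146.9
```

The closer view agrees: the mould's lower right edge matches the home pose within 0.6 px (about 0.3 mm) at both ends. The tool touches nothing. I hand it in.

```bash
python3 -c "
from bench import r
print(r.close_job())"
```

```text
the job is handed in; nothing more can be done
None
```

The mould is home in the corner of the jig, and the job was handed in at about 34 s of the 62 s. The close job call reports no verdict.

**What I did**
- I laid the mould relief up, long side up the slope, about 20 mm above the lower fence and well clear of the side stop. When I let go it slid down and sat square on the fence.
- I pushed it along the fence with the closed fingertips, which were tilted so the push stayed low on the side face. It was pressed against the stop at about 9 N, then at 10–11 N for over a second. The finger then backed straight off and up.
- The highest force I read against the jig was about 11 N.

**Last checks**
- **Position:** in the last close wrist picture the mould's lower +y edge lies within 0.6 px (about 0.3 mm) of the home pose at both ends. Its upper edges are within about 1.5 px, with no gap at the fence.
- **Release:** tool force was back to noise level and the tool was well clear of the mould. The other things on the bench were not touched.

**What disagreed**
- **Fingertips:** the visible finger ends sit about 25 mm behind the stated tool point. Because of this the first two grasp tries closed above the mould without moving it. I corrected for it and the third try held.
- **Fixed cameras:** they put the jig about 9 mm off in y from the wrist camera. I relied on two wrist fits that agreed to within about 1.5 mm, and on touch.

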